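Mark the headed pin in the bench treadle press

ROBOT

A 6-joint arm with a two-finger parallel gripper is mounted at the origin on a cart in front of the work surface, level with it; the furniture and walls round the work are solid. World frame = base frame: x ahead of the robot, y to its left, z up, the work surface at z = 0. Lengths are in m, angles in rad, forces in N, time in s.
With the tool pointing down it reaches from about 0.275 to 0.75 m from the base axis. Payload 10.2 kg.
Tool frame: the origin (TCP) lies on the centre line of the jaws, within the pads' length; the fingertips stand 22 mm ahead of it and the grasp point (between the pads) lies 3 mm ahead of it; z points along the fingers, y is the line along which they close (so a half turn about z gives the same grasp; the last joint's range is limited). The gripper opens to 88 mm and grips with 3 to 60 N. Pads are 18 mm wide; open, the fingers measure 123 mm over their backs; the gripper's body (75 mm by 187 mm) begins 45 mm behind the grasp point.
Start: joints at [-1.452, 0.313, 1.498, -0, 1.331, -0.223], TCP at [0.176, -0.495, 0.261] pointing down, gripper open.
Joint ranges: [-2.94, 2.94], [-0.97, 2.17], [0.19, 2.56], [-1.23, 4.37], [0.02, 3.11], [-2.88, 2.88]. Speed limits (rad/s): [2.39, 2.39, 3.01, 3.14, 3.14, 3.14].

INTERFACE

Orientations are given as a 3x3 rotation matrix whose columns are the frame's x, y, z axes.
In Python, from station import robot, camera gives the robot as it stands.
- The arm moves only by the tool drive_tool, never from a script. Its argument "plan" is a list of rows, each an object of numbers: "fingers": the opening, from 0 (shut) to 1 (fully open); "x", "y", "z": the shift along the tool's x, y, z in m; "ax", "ay", "az": the turn, a rotation vector about the tool's x, y, z in degrees. A call has 1 to 5 rows; each row is the pose to reach, as a shift and turn from the pose commanded when the call began, along the tool's axes at that moment; what a row does not reach only later rows make up. A row lasts 1/8 s, in which the tool goes at most 62.5 mm and 10.7 degrees, less where a joint would pass 70% of its speed; a pose out of reach is approached as far as the arm can. A call with a gripper value outside its range is refused whole. The fingers move at their own pace and stop on an object; the grip force is fixed at half the most. Time passes only in rows, so rows that repeat a pose let the fingers close. It gives the time, the measured TCP pose, the force, the opening and the grip force at its end, in the units of the state.
- robot.get_state(): the state, without advancing time (a new reading comes with each control period).
- camera(name): name is "scene" or "top" or "wrist"; returns a dict with "image" (480x640x3 uint8, red, green, blue), "range_z" (480x640 float32, m along the optical axis (not along the pixel's ray), 0 where there is no reading), "K" (3x3 intrinsics, pixels), "camera_from_world" (4x4, takes a point from world to camera coordinates). Camera axes: x right, y down, z forward; pixel columns grow to the right and rows downward; lengths in m; the calibration is good to about 2 mm. A picture is of the moment at which its call begins.
- robot.finish_job(): hands the job in; it is judged then, once.
The state is a dict: "clock": time; "q": joint angles; "qvel": joint speeds; "tau": joint torques, N m; "tcp_pos": TCP position; "tcp_rot": TCP orientation; "ft_force": force on the tool from outside, world axes, zero at the start; "ft_torque": the same for the moment, N m; "finger_gap": finger opening in m; "finger_force": force on a finger pad.
Only numpy, scipy, OpenCV 4.12 (cv2) and the standard library are available. Lean on these libraries where they do the work, as an engineer would, in place of code of your own. Each camera call takes 0.05 s, during which the arm holds its last target. There are 200 camera calls.

TASK

Draw the headed pin (the one with the disc head) out of the light leaning rack straight along its own axis, so that the rack neither tips nor shifts and the other two pins stay in it. Lay the pin in the two V rests of the marking press, shank under the stamp and head hanging outside the end rest and close up to it, let go, push the treadle right down to its stop so that the stamp bears on the pin, and let it come back up. Then take the marked pin out and lay it flat in the sheet-steel tray without dropping it; leave the screw jar where it is.

Things in the scene. Friction and masses are not known exactly. Their poses are not given: they have to be found in the camera images.
- headed_pin: The pin to mark: bright steel, 170 mm long, 0.11 kg; shank 16 mm diameter, 158 mm long, then a disc head 26 mm diameter, 12 mm thick. Origin: centre of the foot end (no head); its z axis runs along the pin from foot to head. Balances 93 mm from the foot. At the start it stands in one of the rack's three sockets, head up, leaning like the socket, foot on the seat.
- pin_collar (a point): Centre of the underside of the disc head, on the pin's axis, 158 mm from the foot; axes as headed_pin.
- pin_mid (a point): Middle of the pin on its axis, 85 mm from the foot; axes as headed_pin.
- plain_pin: Bystander in the rack: a pin of the same length and diameter (170 x 16 mm) without any head; origin at the foot, z along it. Stays in its socket.
- spigot_pin: Bystander in the rack: a pin of the same length and diameter whose top 20 mm is turned down to 10 mm; origin at the foot, z along it. Stays in its socket.
- rack: Light loose aluminium rack (0.22 kg), base 130 mm (its x) by 206 mm (its y); origin under the base's centre, z up. Three sockets side by side at y = -72, 0, +72 mm; which pin is in which changes. Each leans 40 degrees from vertical, top towards the rack's +x (away from the robot, +-0.3 rad). Pulled askew, a pin jams and the rack lifts or tips.
- middle_seat (a point): Seat of the rack's middle socket (foot of a pin): x = -40, y = 0, z = 24 mm of the rack; axes as rack. Up the leaning axis from a seat, the pin passes 18 mm holes in two thin plates, the upper one ending 81 mm from the seat (side cheeks at 86 mm), so the upper 89 mm of a pin stand free and it must be drawn 85 mm to come clear.
- press: Grey marking press fixed to the bench at the robot's left, 235 mm tall. Origin on the bench right under the ram; x points away from its front (away from the robot, +-0.25 rad), z up. A pin lies level along its y in two V rests of angle iron: end rest y = -101 to -93 mm, main rest y = -22 to +34 mm under the stamp. Top edges of the rests: z = 87 mm, 16 mm either side of the axis.
- nest (a point): Point on a seated pin's axis at the outer face of the end rest: x = 0, y = -101, z = 83 mm of the press; axes as press. The head hangs outside (-y) of it, its underside at this face or up to 10 mm short of it; the foot lies at +y beyond the stamp.
- grip_gap (a point): Middle of the open span between the two V rests, on a seated pin's axis (x = 0, y = -57, z = 83 mm of the press; axes as press): room for fingers on both sides of the pin, 29 mm down to the anvil plate. The ram's frame stands close at +y, so a gripper working here should lean away towards -y.
- stamp: Steel stamp (20 x 16 mm) at the foot of the ram, sprung; origin at the centre of its lower face, x = y = 0 of the press, 115 mm above the bench when up. A level pin with its axis 97 to 105 mm up can go in beneath it from the front. Above it frame cheeks: y within 30 mm, from z = 150 mm, x from -24 mm back to a column (x = 72 to 112 mm).
- treadle (a joint): Angle of the press's treadle, rad: 0 up, 0.22 at its stop. Sprung hinge along y, 28 mm above the press's origin; the pad sinks 33 mm to the stop. It needs about 5 N at first, 8 N when the stamp meets the pin, 15 to 20 N at the stop, and comes back up by itself. Push rod and rocker drive the ram down 26 mm; the stamp meets a seated pin at 0.20 rad.
- treadle_pad (a point): Centre of the top of the treadle's black rubber tread (54 x 70 mm), 150 mm in front (-x) of the press's origin and 58 mm above the bench when up; open from above.
- tray: Shallow plain sheet-steel tray, fixed, 120 mm (its x) by 210 mm (its y), rim 22 mm high, walls and floor 2 mm; origin at the centre of its underside. Empty.
- screw_jar: Bystander: clear jar of screws with a black lid, 58 mm wide, 75 mm tall, to the right of the tray; origin under its centre.

How it is judged:
By the outcome, as a careful person would: the job done as asked, in the order asked, and still so for the second after the job is handed in, with the robot touching nothing.
It also fails if it takes over 69 s, if anything falls off the work surface, if the arm or the gripper's body presses on something with over 40 N, if the wrist force passes 120 N, or if a joint passes its speed limit or range.

## Working session

There is one attempt and no reset: what is moved stays moved. The work goes in short steps, Python scripts to look and compute and a tool call to move; the robot and the scene stay as the last step left them, time stands still between calls to the robot, and variables do not carry over. Pictures are saved under pics/ and viewed, at most 10 in all, crops included, and the job is handed in when it is done.

Besides the shell and the picture viewer there is one more tool, called after "Emit:" as name(argument=value, ...) on one line, values as JSON. drive_tool: Moves the arm, as the interface text tells. Its arguments: {"type":"object","properties":{"plan":{"type":"array"}},"required":["plan"]}

```bash
ls; mkdir -p pics; cat > snap.py <<'E'
import sys,cv2,numpy as np
from station import robot,camera
for n in sys.argv[1:]:
    c=camera(n); np.savez('%s.npz'%n,**c)
    cv2.imwrite('pics/%s_%d.png'%(n,int(robot.get_state()['clock']*100)),c['image'][:,:,::-1])
    print(n,np.round(c['K'],1).tolist(),np.round(c['camera_from_world'],3).tolist(), (c['range_z']>0).mean())
E
python3 snap.py scene top; ls pics; python3 -c "
from station import robot
print(robot.get_state())"
```

```text
pics
scene [[559.5, 0.0, 318.3], [0.0, 559.5, 243.7], [0.0, 0.0, 1.0]] [[-0.844, -0.536, -0.01, 0.396], [-0.42, 0.672, -0.61, 0.356], [0.333, -0.511, -0.792, 1.094], [0.0, 0.0, 0.0, 1.0]] 0.9959700520833333
top [[550.8, 0.0, 321.7], [0.0, 550.8, 239.9], [0.0, 0.0, 1.0]] [[-0.014, -1.0, -0.013, -0.1], [-0.999, 0.014, -0.05, 0.515], [0.05, 0.012, -0.999, 1.274], [0.0, 0.0, 0.0, 1.0]] 0.9959016927083333
scene_5.png
top_10.png
{'clock': 0.1, 'q': array([-1.45235904e+00,  3.13383828e-01,  1.49833808e+00, -3.56525476e-05,
        1.33101242e+00, -2.23396478e-01]), 'qvel': array([-0.00040127,  0.00067239, -0.00156769,  0.00224927, -0.00112026,
        0.00126252]), 'tau': array([ 2.08650345e-03, -4.02807820e+01, -2.52645636e+01,  6.95598428e-02,
        3.41905269e-02, -5.28513101e-05]), 'tcp_pos': array([ 0.17594732, -0.49443344,  0.26023219]), 'tcp_rot': array([[ 9.42138718e-01,  3.35223219e-01, -1.69290931e-04],
       [ 3.35223191e-01, -9.42138067e-01,  1.12958530e-03],
       [ 2.19167792e-04, -1.12097630e-03, -9.99999348e-01]]), 'ft_force': array([-0.36833857,  0.61063659,  0.4609205 ]), 'ft_torque': array([-0.01975787,  0.05850978, -0.01715642]), 'finger_force': 0.0, 'finger_gap': 0.08830299970209922}
```

View pics/scene_5.png

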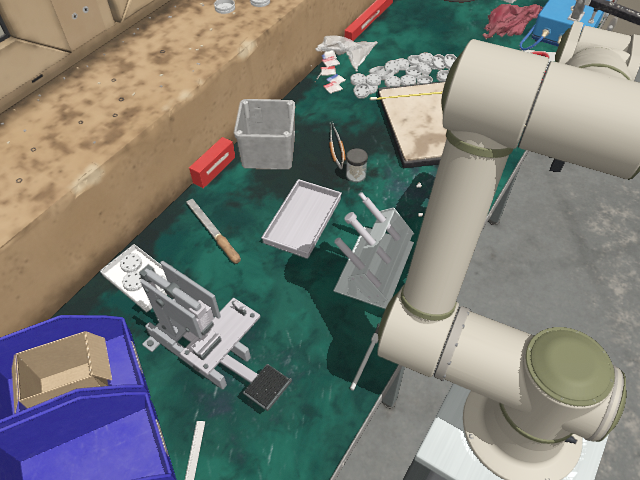

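View pics/top_10.png

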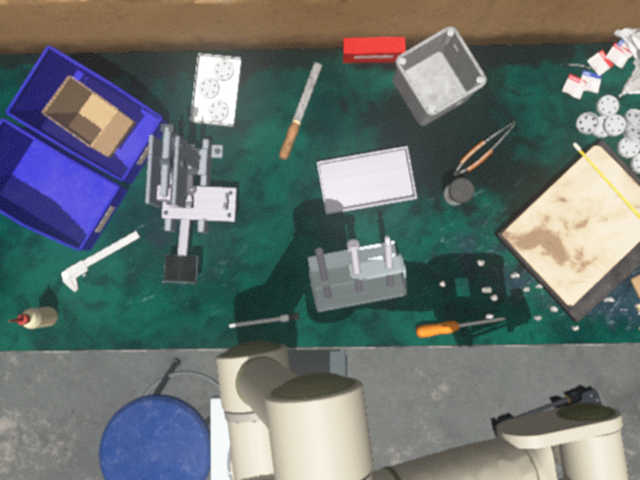

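The headed pin stands in the middle socket: head at scene (351,218), top (353,244). The plain pin is at top (320,253) and the spigot at (388,243). The press is at top (180,200) with its black pad at (181,269), the tray at (367,179), and the jar at (459,190). I'll zoom in to get exact pixels.

```bash
cat > geo.py <<'E'
import numpy as np,cv2
def load(n):
    d=np.load('%s.npz'%n); return {k:d[k] for k in d}
def ray(c,u,v):
    T=c['camera_from_world']; R,t=T[:3,:3],T[:3,3]
    d=R.T@np.linalg.inv(c['K'])@np.array([u,v,1.]); return -R.T@t,d
def plane(c,u,v,z):
    o,d=ray(c,u,v); return o+d*(z-o[2])/d[2]
def rng(c,u,v):
    o,d=ray(c,u,v); return o+d*float(c['range_z'][int(round(v)),int(round(u))])
def tri(c1,p1,c2,p2):
    o1,d1=ray(c1,*p1);o2,d2=ray(c2,*p2)
    s=np.linalg.lstsq(np.c_[d1,-d2],o2-o1,rcond=None)[0]
    a,b=o1+s[0]*d1,o2+s[1]*d2; return (a+b)/2,np.linalg.norm(a-b)
def proj(c,p):
    q=c['camera_from_world']@np.r_[p,1]; q=c['K']@q[:3]; return q[:2]/q[2]
def cloud(c):
    v,u=np.mgrid[:480,:640]; z=c['range_z']; K=c['K']
    P=np.stack([(u-K[0,2])/K[0,0]*z,(v-K[1,2])/K[1,1]*z,z],-1)
    T=c['camera_from_world']; W=(P-T[:3,3])@T[:3,:3]; W[z==0]=np.nan; return W
E
python3 - <<'E'
import cv2,numpy as np
from geo import *
t=load('top');s=load('scene')
def crop(c,u0,u1,v0,v1,k): return cv2.resize(c['image'][v0:v1,u0:u1,::-1],None,fx=k,fy=k,interpolation=cv2.INTER_CUBIC)
o=np.zeros((600,800,3),np.uint8)
a=crop(t,300,415,230,320,3.4); o[:a.shape[0],:a.shape[1]]=a
b=crop(s,325,420,180,310,3.0); o[:b.shape[0],400:400+b.shape[1]]=b[:, :400]
a2=crop(t,135,250,115,205,3.2);o[310:310+288,:368]=a2[:290]
cv2.imwrite('pics/m1.png',o[:600])
W=cloud(t);S=cloud(s)
for n,Wc,u,v in [('topHead',W,353,244),('topPlain',W,320,253),('topSp',W,388,243),('pad',W,181,269),('tray',W,367,179),('jar',W,459,188),('anvil',W,215,200),('rackbase',W,360,300),('bench',W,270,250),
 ('s bench',S,230,300),('s head',S,351,217),('s tray',S,300,215),('s pad',S,268,388),('s jar',S,357,155)]:
    print(n,np.round(Wc[v,u],4))
E
```

```text
topHead [ 0.4973 -0.1735  0.1562]
topPlain [ 0.4795 -0.1049  0.1579]
topSp [ 0.4988 -0.2471  0.145 ]
pad [0.4505 0.2098 0.0605]
tray [ 0.6568 -0.2158  0.0033]
jar [ 0.6223 -0.4153  0.0724]
anvil [0.6056 0.133  0.058 ]
rackbase [ 0.3745 -0.1925  0.0378]
bench [ 4.924e-01  1.540e-02 -2.000e-04]
s bench [ 0.6615  0.0732 -0.0021]
s head [ 0.4903 -0.1697  0.1547]
s tray [ 0.6652 -0.222   0.0013]
s pad [0.4461 0.2172 0.056 ]
s jar [ 0.6151 -0.4191  0.0762]
```

View pics/m1.png

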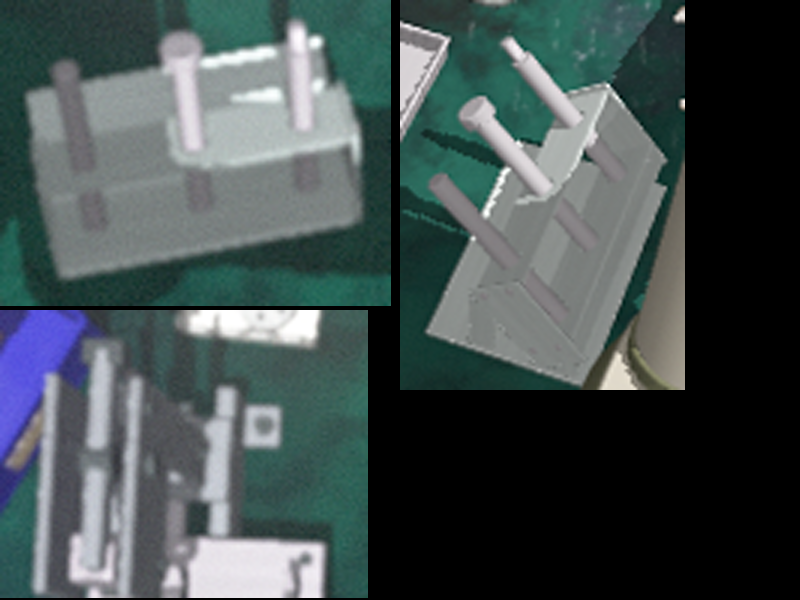

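```bash
cat > rack.py <<'E'
from geo import *
t=load('top');s=load('scene')
def pin_axis(top,yaw,lo=92,hi=168,r=.013):
    """masks by range near approx axis, PCA centre line per view, intersect planes"""
    a=np.array([np.sin(np.radians(40))*np.cos(yaw),np.sin(np.radians(40))*np.sin(yaw),np.cos(np.radians(40))])
    foot=np.array(top)-.170*a; ns=[];os=[]
    for c in (t,s):
        W=cloud(c)-foot; l=W@a; d=np.linalg.norm(W-l[...,None]*a,axis=-1)
        m=(l>lo/1e3)&(l<hi/1e3)&(d<r)
        v,u=np.nonzero(m); p=np.c_[u,v].astype(np.float32)
        vx,vy,x0,y0=cv2.fitLine(p,cv2.DIST_HUBER,0,.01,.01).ravel()
        o,d1=ray(c,x0,y0);_,d2=ray(c,x0+20*vx,y0+20*vy)
        n=np.cross(d1,d2); ns.append(n/np.linalg.norm(n)); os.append(o)
    ax=np.cross(*ns); ax/=np.linalg.norm(ax); ax*=np.sign(ax[2])
    A=np.array(ns+[[0,0,1]]); z=.107+0
    p=np.linalg.solve(A,[ns[0]@os[0],ns[1]@os[1],z])
    return p,ax
for name,top,hi in [('plain',(.4795,-.1049,.154),168),('head',(.4935,-.172,.154),156),('spig',(.499,-.247,.154),148)]:
    yaw=np.radians(8)
    for i in range(4):
        p,a=pin_axis(top,yaw,hi=hi); top=p+a*(.154-p[2])/a[2]; yaw=np.arctan2(a[1],a[0])
    f=p+a*(.024-p[2])/a[2]
    print(name,'foot',np.round(f,4),'top',np.round(top,4),'lean',np.degrees(np.arccos(a[2])).round(2),'yaw',np.degrees(yaw).round(2))
E
python3 rack.py
python3 - <<'E'
from geo import *
t=load('top');s=load('scene')
# bench-level and rack/tray/pad via range+colour
def rect(c,mask,nm):
    W=cloud(c); q=W[mask]; q=q[~np.isnan(q[:,0])]
    r=cv2.minAreaRect((q[:,:2]*1000).astype(np.float32)); print(nm,len(q),np.round(r[0],1),np.round(r[1],1),round(r[2],1),'z',np.round(np.percentile(q[:,2],[5,50,95]),4))
for c,n in ((t,'top'),(s,'scene')):
    W=cloud(c); g=c['image'].max(-1)
    def box(x0,x1,y0,y1,z0,z1): return (W[...,0]>x0)&(W[...,0]<x1)&(W[...,1]>y0)&(W[...,1]<y1)&(W[...,2]>z0)&(W[...,2]<z1)
    rect(c,box(.40,.50,.15,.27,.045,.075),n+' pad')
    rect(c,box(.58,.74,-.36,-.09,.016,.03),n+' trayrim')
    rect(c,box(.56,.68,-.46,-.37,.06,.09),n+' jar')
    rect(c,box(.54,.68,.10,.30,.050,.058),n+' anvil')
    rect(c,box(.54,.70,.10,.30,.084,.0895),n+' resttops')
    rect(c,box(.30,.55,-.35,-.05,.004,.012),n+' rackbase')
E
```

```text
plain foot [ 0.3771 -0.1215  0.024 ] top [ 0.4864 -0.1014  0.154 ] lean 40.52 yaw 10.44
head foot [ 0.3893 -0.1936  0.024 ] top [ 0.4987 -0.1716  0.154 ] lean 40.63 yaw 11.36
spig foot [ 0.3943 -0.2582  0.024 ] top [ 0.5155 -0.2464  0.154 ] lean 43.13 yaw 5.56
top pad 1001 [459.7 213.5] [77.4 77.6] 87.1 z [0.05   0.0584 0.0634]
top trayrim 524 [ 652.7 -212.7] [124.7 214.7] 9.3 z [0.0185 0.0243 0.0281]
top jar 513 [ 617.7 -418.8] [55.  53.7] 88.2 z [0.0694 0.0757 0.0795]
top anvil 1448 [619.9 177.9] [155.7 119.9] 89.9 z [0.0512 0.0549 0.0575]
top resttops 32 [642.8 169. ] [133.5 111. ] 86.6 z [0.084  0.0857 0.0883]
top rackbase 1262 [ 425. -200.] [299.3 249.7] 90.0 z [0.0041 0.0052 0.0083]
scene pad 1270 [459.3 212.6] [77.  80.9] 86.5 z [0.0489 0.0565 0.0608]
scene trayrim 463 [ 651.3 -214.5] [126.2 219.9] 8.9 z [0.0168 0.0221 0.0262]
scene jar 315 [ 615.6 -417.9] [54.4 53.3] 13.0 z [0.065  0.074  0.0777]
scene anvil 1760 [619.3 174.8] [156.2 116.4] 86.6 z [0.0506 0.0534 0.0567]
scene resttops 30 [636.7 168.1] [131.6 107.5] 84.4 z [0.0842 0.0851 0.0865]
scene rackbase 315 [ 442.1 -191.8] [182.1 275. ] 1.7 z [0.0041 0.0052 0.0094]
```

```bash
cat > mv.py <<'E'
import numpy as np
from scipy.spatial.transform import Rotation as Ro
def tool(yaw,tilt):
    """x_tool horizontal heading yaw when tilt=0; tool tilts about its y: z leans so that body goes towards +x_tool for tilt>0"""
    y=np.radians(yaw);t=np.radians(tilt)
    X=np.array([np.cos(y),np.sin(y),0]);Z=np.array([0,0,1.])
    x=np.cos(t)*X-np.sin(t)*Z; z=-np.cos(t)*Z-np.sin(t)*X
    return np.c_[x,np.cross(z,x),z]
def delta(p0,R0,p1,R1):
    d=R0.T@(np.array(p1)-p0); r=Ro.from_matrix(R0.T@R1).as_rotvec(degrees=True)
    return np.round(d,4),np.round(r,2)
def chain(p,R,ways):
    for q,Q in ways:
        d,r=delta(p,R,q,Q); print('xyz',d.tolist(),'a',r.tolist(),'dist %.3f ang %.0f'%(np.linalg.norm(d),np.linalg.norm(r))); p,R=np.array(q),Q
E
python3 snap.py wrist; python3 - <<'E'
from mv import *
from station import robot
s=robot.get_state();p,R=s['tcp_pos'],s['tcp_rot']
c=np.load('wrist.npz');T=c['camera_from_world'];C=np.linalg.inv(T)
print('cam in tool',np.round(R.T@(C[:3,3]-p),4),np.round(R.T@C[:3,:3],3).tolist())
# rack grasp: x_tool heads to foot: yaw=190; body leans towards robot (=+x_tool dir): tilt +25
chain(p,R,[((.23,-.42,.27),tool(70,0)),((.30,-.30,.27),tool(120,0)),((.37,-.21,.26),tool(170,0)),((.40,-.19,.235),tool(190,25))])
E
```

```text
wrist [[366.4, 0.0, 319.4], [0.0, 366.4, 240.8], [0.0, 0.0, 1.0]] [[0.335, -0.942, -0.002, -0.525], [-0.907, -0.323, 0.269, -0.038], [-0.254, -0.088, -0.963, 0.388], [0.0, 0.0, 0.0, 1.0]] 0.9960872395833333
cam in tool [ 0.0683  0.0007 -0.1225] [[0.0, -0.963, -0.269], [1.0, 0.0, -0.001], [0.001, -0.269, 0.963]]
xyz [0.0759, -0.0521, -0.0096] a [-0.04, -0.03, -50.42] dist 0.093 ang 50
xyz [0.1367, 0.0247, 0.0] a [0.0, 0.0, -50.0] dist 0.139 ang 50
xyz [0.0429, 0.1056, 0.01] a [0.0, 0.0, -50.0] dist 0.114 ang 50
xyz [-0.0261, 0.0249, 0.025] a [-4.36, -24.74, -19.68] dist 0.044 ang 32
```

Emit:
drive_tool(plan=[{"x":0.076,"y":-0.052,"z":-0.01,"az":-50},{"x":0.076,"y":-0.052,"z":-0.01,"az":-50},{"x":0.076,"y":-0.052,"z":-0.01,"az":-50},{"x":0.076,"y":-0.052,"z":-0.01,"az":-50},{"x":0.076,"y":-0.052,"z":-0.01,"az":-50}])

```text
$.plan[0]: bad value
```

Emit:
drive_tool(plan=[{"x":0.137,"y":0.025,"az":-50},{"x":0.137,"y":0.025,"az":-50},{"x":0.137,"y":0.025,"az":-50},{"x":0.137,"y":0.025,"az":-50},{"x":0.137,"y":0.025,"az":-50}])

```text
$.plan[0]: bad value
```

Emit:
drive_tool(plan=[{"x":0.043,"y":0.106,"z":0.01,"az":-50,"fingers":0.6},{"x":0.043,"y":0.106,"z":0.01,"az":-50,"fingers":0.6},{"x":0.043,"y":0.106,"z":0.01,"az":-50,"fingers":0.6},{"x":0.043,"y":0.106,"z":0.01,"az":-50,"fingers":0.6},{"x":0.043,"y":0.106,"z":0.01,"az":-50,"fingers":0.6}])

```text
$.plan[0]: bad value
```

Emit:
drive_tool(plan=[{"x":-0.026,"y":0.025,"z":0.025,"ax":-4.4,"ay":-24.7,"az":-19.7,"fingers":0.6},{"x":-0.026,"y":0.025,"z":0.025,"ax":-4.4,"ay":-24.7,"az":-19.7,"fingers":0.6},{"x":-0.026,"y":0.025,"z":0.025,"ax":-4.4,"ay":-24.7,"az":-19.7,"fingers":0.6},{"x":-0.026,"y":0.025,"z":0.025,"ax":-4.4,"ay":-24.7,"az":-19.7,"fingers":0.6},{"x":-0.026,"y":0.025,"z":0.025,"ax":-4.4,"ay":-24.7,"az":-19.7,"fingers":0.6}])

```text
clock: 0.78
tcp_pos: [0.1597, -0.5271, 0.2359]
tcp_rot: [[0.701, 0.636, -0.323], [0.576, -0.772, -0.268], [-0.42, 0.002, -0.908]]
ft_force: [-0.1, -0.1, 0.4]
finger_gap: 0.0529
finger_force: 0.0
```

```bash
python3 snap.py wrist; cp wrist.npz wristA.npz; ls pics; python3 - <<'E'
from geo import *
from station import robot
s=robot.get_state(); print(s['clock'],s['tcp_pos'].round(4),s['tcp_rot'].round(3).tolist(),s['q'].round(2),s['finger_gap'],s['ft_force'].round(2))
E
```

```text
wrist [[366.4, 0.0, 319.4], [0.0, 366.4, 240.8], [0.0, 0.0, 1.0]] [[0.636, -0.772, 0.001, -0.509], [-0.588, -0.484, 0.649, -0.281], [-0.5, -0.413, -0.761, 0.178], [0.0, 0.0, 0.0, 1.0]] 0.9958203125
m1.png
scene_5.png
top_10.png
wrist_15.png
wrist_82.png
0.825 [ 0.1595 -0.5273  0.236 ] [[0.701, 0.636, -0.324], [0.576, -0.772, -0.268], [-0.42, 0.002, -0.907]] [-1.33  0.35  1.58 -0.45  1.06 -0.26] 0.053169408744305195 [-1.04 -0.65 -0.54]
```

```bash
python3 - <<'E'
from mv import *
from station import robot
s=robot.get_state();p,R=s['tcp_pos'],s['tcp_rot']
chain(p,R,[((.20,-.46,.27),tool(65,0)),((.28,-.33,.27),tool(110,0)),((.35,-.23,.27),tool(155,0)),((.40,-.19,.235),tool(190,25))])
E
```

```text
xyz [0.0529, -0.0261, -0.062] a [-5.45, 24.47, -25.16] dist 0.086 ang 36
xyz [0.1516, 0.0176, 0.0] a [0.0, 0.0, -45.0] dist 0.153 ang 45
xyz [0.07, 0.1, 0.0] a [0.0, 0.0, -45.0] dist 0.122 ang 45
xyz [-0.0284, 0.0574, 0.035] a [-7.63, -24.21, -34.44] dist 0.073 ang 43
```

Emit:
drive_tool(plan=[{"x":0.053,"y":-0.026,"z":-0.062,"az":-10}])

```text
$.plan[0]: bad value
```

Emit:
drive_tool(plan=[{"x":0.013,"y":-0.006,"z":-0.015,"ax":-1.4,"ay":6.1,"az":-6.3,"fingers":0.6},{"x":0.026,"y":-0.013,"z":-0.031,"ax":-2.7,"ay":12.2,"az":-12.6,"fingers":0.6},{"x":0.04,"y":-0.02,"z":-0.046,"ax":-4.1,"ay":18.4,"az":-18.9,"fingers":0.6},{"x":0.053,"y":-0.026,"z":-0.062,"ax":-5.4,"ay":24.5,"az":-25.2,"fingers":0.6},{"x":0.053,"y":-0.026,"z":-0.062,"ax":-5.4,"ay":24.5,"az":-25.2,"fingers":0.6}])

```text
clock: 1.45
tcp_pos: [0.1998, -0.4604, 0.2703]
tcp_rot: [[0.423, 0.906, -0.001], [0.906, -0.423, -0.001], [-0.002, -0.001, -1.0]]
ft_force: [0.1, 0.5, 0.3]
finger_gap: 0.0526
finger_force: 0.0
```

Emit:
drive_tool(plan=[{"x":0.03,"y":0.004,"z":0,"ax":0,"ay":0,"az":-9,"fingers":0.6},{"x":0.06,"y":0.007,"z":0,"ax":0,"ay":0,"az":-18,"fingers":0.6},{"x":0.09,"y":0.01,"z":0,"ax":0,"ay":0,"az":-27,"fingers":0.6},{"x":0.12,"y":0.014,"z":0,"ax":0,"ay":0,"az":-36,"fingers":0.6},{"x":0.151,"y":0.018,"z":0,"ax":0,"ay":0,"az":-45,"fingers":0.6}])

```text
clock: 2.08
tcp_pos: [0.2803, -0.3299, 0.2692]
tcp_rot: [[-0.346, 0.938, -0.003], [0.938, 0.346, -0.001], [0.0, -0.003, -1.0]]
ft_force: [0.4, 0.0, 0.4]
finger_gap: 0.0528
finger_force: 0.0
```

Emit:
drive_tool(plan=[{"x":0.07,"y":0.1,"z":0,"ax":0,"ay":0,"az":-45,"fingers":0.6},{"x":0.07,"y":0.1,"z":0,"ax":0,"ay":0,"az":-45,"fingers":0.6},{"x":0.07,"y":0.1,"z":0,"ax":0,"ay":0,"az":-45,"fingers":0.6},{"x":0.07,"y":0.1,"z":0,"ax":0,"ay":0,"az":-45,"fingers":0.6},{"x":0.07,"y":0.1,"z":0,"ax":0,"ay":0,"az":-45,"fingers":0.6}])

```text
clock: 2.7
tcp_pos: [0.3499, -0.2303, 0.2691]
tcp_rot: [[-0.907, 0.422, -0.003], [0.422, 0.907, -0.0], [0.002, -0.002, -1.0]]
ft_force: [-0.4, 0.1, -0.3]
finger_gap: 0.0531
finger_force: 0.0
```

```bash
python3 - <<'E'
from mv import *
from station import robot
s=robot.get_state();p,R=s['tcp_pos'],s['tcp_rot'];print(s['clock'],p.round(4),R.round(3).tolist(),s['q'].round(2))
chain(p,R,[((.40,-.19,.235),tool(190,25))])
E
```

```text
2.7 [ 0.3499 -0.2303  0.2691] [[-0.907, 0.422, -0.003], [0.422, 0.907, -0.0], [0.002, -0.002, -1.0]] [-0.86  0.07  1.77 -0.    1.3  -2.  ]
xyz [-0.0285, 0.0577, 0.034] a [-7.67, -24.36, -34.38] dist 0.073 ang 43
```

Emit:
drive_tool(plan=[{"x":-0.0285,"y":0.0575,"z":0.034,"ax":-7.7,"ay":-24.4,"az":-34.4,"fingers":0.6},{"x":-0.0285,"y":0.0575,"z":0.034,"ax":-7.7,"ay":-24.4,"az":-34.4,"fingers":0.6},{"x":-0.0285,"y":0.0575,"z":0.034,"ax":-7.7,"ay":-24.4,"az":-34.4,"fingers":0.6},{"x":-0.0285,"y":0.0575,"z":0.034,"ax":-7.7,"ay":-24.4,"az":-34.4,"fingers":0.6},{"x":-0.0285,"y":0.0575,"z":0.034,"ax":-7.7,"ay":-24.4,"az":-34.4,"fingers":0.6}])

```text
clock: 3.32
tcp_pos: [0.4008, -0.189, 0.2361]
tcp_rot: [[-0.895, -0.167, 0.414], [-0.15, 0.986, 0.073], [-0.42, 0.003, -0.908]]
ft_force: [0.4, 0.0, 0.5]
finger_gap: 0.0527
finger_force: 0.0
```

```bash
python3 snap.py wrist; cp wrist.npz wristA.npz; ls pics; python3 - <<'E'
from station import robot
s=robot.get_state(); print(s['clock'],s['tcp_pos'].round(4),s['tcp_rot'].round(3).tolist(),s['q'].round(2),s['finger_gap'],s['ft_force'].round(2))
E
```

```text
wrist [[366.4, 0.0, 319.4], [0.0, 366.4, 240.8], [0.0, 0.0, 1.0]] [[-0.167, 0.986, 0.004, 0.253], [0.751, 0.124, 0.649, -0.396], [0.639, 0.112, -0.761, 0.082], [0.0, 0.0, 0.0, 1.0]] 0.9958235677083334
m1.png
scene_5.png
top_10.png
wrist_15.png
wrist_337.png
wrist_82.png
3.375 [ 0.4012 -0.1889  0.2364] [[-0.895, -0.17, 0.413], [-0.154, 0.985, 0.073], [-0.42, 0.002, -0.908]] [-0.91  0.01  1.98  0.46  0.99 -2.88] 0.05283230955853951 [-0.65 -0.19 -0.55]
```

```bash
cat > kin.py <<'E'
import numpy as np
from scipy.spatial.transform import Rotation as Ro
from scipy.optimize import least_squares
def rot(ax,a): return Ro.from_euler(ax,a).as_matrix()
LO=np.array([-2.94,-.97,.19,-1.23,.02,-2.88]);HI=np.array([2.94,2.17,2.56,4.37,3.11,2.88])
def fk(q,k):
    h,d,L1,L2,e,L6,g,r0=k
    A=rot('z',q[0]); B=A@rot('y',q[1]); C=B@rot('y',q[2])
    F=C@rot('z',q[3])@rot('y',q[4]); R=F@rot('z',q[5]+r0)
    p=np.array([0,0,h])+A@[0,d,0]+B@[0,0,L1]+C@[e,0,L2]+R@[0,0,L6]+F@[g,0,0]
    return p,R
D=[([-1.45235904,.313383828,1.49833808,-3.56e-5,1.33101242,-.223396478],[.17594732,-.49443344,.26023219],[[.94213,.335223,-.000169],[.335223,-.942138,.00113],[.000219,-.00112,-1]]),
([-1.33,.35,1.58,-.45,1.06,-.26],[.1595,-.5273,.236],[[0.701,0.636,-0.324],[0.576,-0.772,-0.268],[-0.42,0.002,-0.907]]),
([-.86,.07,1.77,0,1.3,-2.0],[.3499,-.2303,.2691],[[-0.907,0.422,-0.003],[0.422,0.907,0],[0.002,-0.002,-1]]),
([-.91,.01,1.98,.46,.99,-2.88],[.4012,-.1889,.2364],[[-0.895,-0.17,0.413],[-0.154,0.985,0.073],[-0.42,0.002,-0.908]])]
def res(k):
    o=[]
    for q,p,R in D:
        a,b=fk(q,k); o+=list(10*(a-p))+list((b-np.array(R)).ravel())
    return o
best=min((least_squares(res,[.3,d,.4,.4,0,.25,0,r]) for d in(.1,-.1) for r in (0,1.57,3.14,-1.57)),key=lambda s:s.cost)
K=best.x
def ik(p,R,q0):
    f=lambda q:np.r_[10*(fk(q,K)[0]-p),(fk(q,K)[1]-R).ravel()]
    s=least_squares(f,np.clip(q0,LO+.01,HI-.01),bounds=(LO,HI)); return s.x,s.cost
if __name__=='__main__':
    print(K.round(4),best.cost)
    from mv import tool
    q0=D[-1][0]
    for nm,p,R in [('app',(.41,-.185,.2),tool(191,25)),('grasp',(.457,-.18,.1075),tool(191,25)),('drawn',(.515,-.169,.18),tool(191,25)),('drawn15',(.515,-.169,.18),tool(191,15)),
       ('via',(.45,.0,.25),tool(140,10)),('press',(.61,.15,.1),tool(90,25)),('pressup',(.61,.15,.25),tool(90,25)),('pad',(.45,.21,.05),tool(90,0)),('tray',(.65,-.21,.05),tool(100,0))]:
        q,c=ik(np.array(p),R,q0); print(nm,q.round(2),'cost %.1e'%c); q0=q
E
python3 kin.py
```

```text
[ 0.2094  0.1158  0.439   0.3963  0.0436  0.2301 -0.0019  1.5745] 0.0008172005650991438
app [-0.87  0.08  2.01  0.46  0.88 -2.88] cost 1.1e-03
grasp [-0.75  0.33  1.99  0.52  0.64 -2.88] cost 3.9e-03
drawn [-0.67  0.29  1.82  0.47  0.79 -2.73] cost 4.0e-28
drawn15 [-0.61  0.33  1.72  0.24  0.92 -2.51] cost 8.7e-21
via [-0.22  0.09  1.81 -0.09  1.09 -1.06] cost 3.2e-29
press [ 0.21  0.78  1.24 -0.45  1.25  0.38] cost 2.2e-28
pressup [ 0.21  0.64  1.09 -0.43  1.52  0.25] cost 3.3e-23
pad [ 0.2   0.54  1.8  -0.    0.81  0.2 ] cost 1.5e-25
tray [-0.48  0.87  1.16  0.    1.12 -0.66] cost 2.6e-24
```

View pics/wrist_337.png

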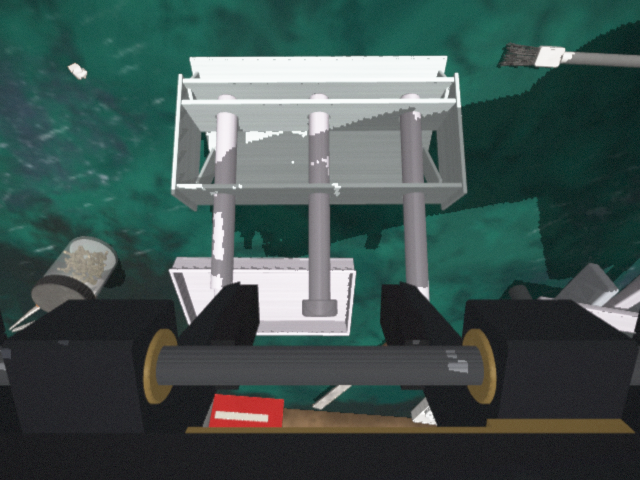

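```bash
cat > rack2.py <<'E'
from geo import *
w=load('wristA');W=cloud(w)
# head, plain, spigot: from wrist range, pins region rows; fit surface-> axis by cylinder LSQ (r=8mm)
from scipy.optimize import least_squares
out={}
for nm,u0,u1,v0,v1 in [('spig',208,242,203,262),('head',304,333,203,290),('plain',398,428,203,275)]:
    P=W[v0:v1,u0:u1].reshape(-1,3); P=P[~np.isnan(P[:,0])]; P=P[P[:,2]>.07]
    def f(k):
        a=np.array([k[2],k[3],1]);a/=np.linalg.norm(a); d=P-[k[0],k[1],.107]
        return np.linalg.norm(d-np.outer(d@a,a),axis=1)-.008
    m=P.mean(0); k=least_squares(f,[m[0]+.005,m[1],.83,.15],loss='soft_l1',f_scale=.0015)
    a=np.array([k.x[2],k.x[3],1]);a/=np.linalg.norm(a);p=np.array([k.x[0],k.x[1],.107])
    # pixel centre line of the mask, per row
    print(nm,len(P),'p@z=.107',p.round(4),'foot',(p+a*(.024-.107)/a[2]).round(4),'lean',np.degrees(np.arccos(a[2])).round(2),'yaw',np.degrees(np.arctan2(a[1],a[0])).round(2),'rms',np.sqrt(np.mean(k.fun**2)).round(4))
    out[nm]=(p,a)
d=out['plain'][0]-out['spig'][0]; print('row yaw',np.degrees(np.arctan2(-d[0],d[1])).round(2),'spacing',np.linalg.norm(d).round(4), 'mid',((out['plain'][0]+out['spig'][0])/2).round(4))
# image centre line of head pin by range mask per row
p,a=out['head']; D=W-p; l=D@a; r=np.linalg.norm(D-l[...,None]*a,axis=-1); m=(r<.011)&(l>-.015)&(l<.045)
v,u=np.nonzero(m); L=cv2.fitLine(np.c_[u,v].astype(np.float32),cv2.DIST_HUBER,0,.01,.01).ravel(); print('line',L.round(3))
o,d1=ray(w,L[2],L[3]);_,d2=ray(w,L[2]+40*L[0],L[3]+40*L[1]);n=np.cross(d1,d2);n/=np.linalg.norm(n)
# in that plane with lean 40: horizontal heading yaw
for lean in (40,):
    from scipy.optimize import brentq
    y=brentq(lambda y:n@[np.sin(np.radians(lean))*np.cos(y),np.sin(np.radians(lean))*np.sin(y),np.cos(np.radians(lean))],-.3,.6); print('yaw for lean',lean,np.degrees(y).round(2))
print('plane dist of p',n@(p-o))
# back edge lines of rack (top edge of upper plate): head top z
H=W[l>.05-.0] if 0 else None
hd=(np.linalg.norm(D-l[...,None]*a,axis=-1)<.016)&(l>.03)&(l<.09); print('max l of head pts',np.nanpercentile(l[hd],[90,97,99.5]).round(4),'=> top z',(p+a*np.nanpercentile(l[hd],97)).round(4))
E
python3 rack2.py
cat > opt.py <<'E'
from kin import *; from mv import tool
import kin
LO2=kin.LO.copy();HI2=kin.HI.copy();kin.LO[5]=-4;kin.HI[5]=4
def roll(R,a,phi): return Ro.from_rotvec(np.radians(phi)*np.array(a)).as_matrix()@R
ya=np.radians(10);a=np.array([np.sin(.698)*np.cos(ya),np.sin(.698)*np.sin(ya),np.cos(.698)])
g=np.array([.455,-.18,.1075])
for t in (12,15,20,25):
  for ph in (-6,0,6):
    R=roll(tool(190,t),a,ph); q,c=ik(g,R,[-.75,.33,1.99,.5,.64,-2.8]); q2,c2=ik(g+.1*a,R,q); q3,c3=ik(g-.08*R[:,2],R,q)
    print(t,ph,'q6',q[5].round(2),q2[5].round(2),q3[5].round(2),'%.0e'%c,q.round(2))
for t in (15,25): 
    q,c=ik(np.array([.61,.15,.1]),tool(-95,-t),[.2,.8,1.2,.4,1.2,3.0]); print('press x->head',t,q.round(2),c)
E
python3 opt.py
```

```text
spig 1318 p@z=.107 [ 0.4725 -0.2504  0.107 ] foot [ 0.403  -0.2623  0.024 ] lean 40.36 yaw 9.72 rms 0.0021
head 1838 p@z=.107 [ 0.4606 -0.1793  0.107 ] foot [ 0.3884 -0.1918  0.024 ] lean 41.45 yaw 9.83 rms 0.001
plain 1590 p@z=.107 [ 0.448  -0.1084  0.107 ] foot [ 0.3762 -0.1206  0.024 ] lean 41.24 yaw 9.65 rms 0.0012
row yaw 9.81 spacing 0.1441 mid [ 0.4602 -0.1794  0.107 ]
line [1.00000e-03 1.00000e+00 3.19032e+02 2.56279e+02]
yaw for lean 40 9.4
plane dist of p 3.972716800679966e-05
max l of head pts [0.0557 0.0572 0.0579] => top z [ 0.4979 -0.1729  0.1499]
12 -6 q6 -2.45 -2.29 -2.43 3e-30 [-0.66  0.35  1.93  0.16  0.67 -2.45]
12 0 q6 -2.6 -2.43 -2.58 5e-31 [-0.69  0.36  1.9   0.23  0.75 -2.6 ]
12 6 q6 -2.73 -2.55 -2.7 3e-20 [-0.72  0.39  1.87  0.29  0.84 -2.73]
15 -6 q6 -2.54 -2.34 -2.51 4e-30 [-0.68  0.33  1.96  0.24  0.62 -2.54]
15 0 q6 -2.68 -2.48 -2.65 8e-21 [-0.71  0.35  1.93  0.31  0.71 -2.68]
15 6 q6 -2.8 -2.6 -2.77 3e-24 [-0.74  0.37  1.9   0.36  0.81 -2.8 ]
20 -6 q6 -2.71 -2.44 -2.65 1e-22 [-0.72  0.32  2.01  0.4   0.56 -2.71]
20 0 q6 -2.84 -2.58 -2.78 1e-19 [-0.75  0.34  1.98  0.46  0.66 -2.84]
20 6 q6 -2.94 -2.69 -2.89 2e-24 [-0.78  0.36  1.94  0.49  0.77 -2.94]
25 -6 q6 -2.93 -2.57 -2.83 2e-30 [-0.75  0.3   2.06  0.61  0.51 -2.93]
25 0 q6 -3.02 -2.7 -2.94 5e-19 [-0.79  0.33  2.02  0.63  0.63 -3.02]
25 6 q6 -3.09 -2.8 -3.02 2e-30 [-0.81  0.35  1.98  0.63  0.75 -3.09]
press x->head 15 [ 0.15  0.75  1.27 -0.27  1.2   3.48] 1.912784987723375e-22
press x->head 25 [ 0.2   0.8   1.21 -0.43  1.29  3.58] 2.889332656206234e-30
```

```bash
cat > plan1.py <<'E'
from mv import *
ya=np.radians(9.75);le=np.radians(40)
a=np.array([np.sin(le)*np.cos(ya),np.sin(le)*np.sin(ya),np.cos(le)])
R=Ro.from_rotvec(np.radians(-3)*a).as_matrix()@tool(189.75,20)
G=np.array([.4606,-.1793,.107])+.0116*a
if __name__=='__main__':
    from station import robot
    s=robot.get_state();p0,R0=s['tcp_pos'],s['tcp_rot']
    chain(p0,R0,[(G-.083*R[:,2],R),(G-.003*R[:,2],R)])
    print('a in tool',(R.T@a).round(4))
    from kin import ik
    q=s['q']
    for p in (G-.083*R[:,2],G-.003*R[:,2],G-.003*R[:,2]+.1*a): q,c=ik(p,R,q); print(q.round(2),'%.0e'%c)
E
python3 plan1.py
```

```text
xyz [-0.0179, 0.003, 0.0551] a [2.77, 4.8, 1.4] dist 0.058 ang 6
xyz [-0.0, 0.0, 0.08] a [0.0, 0.0, 0.0] dist 0.080 ang 0
a in tool [-0.866 -0.    -0.5  ]
[-0.76  0.14  1.95  0.34  0.83 -2.67] 2e-20
[-0.71  0.32  1.96  0.4   0.64 -2.72] 4e-21
[-0.6   0.31  1.73  0.28  0.84 -2.47] 9e-26
```

Emit:
drive_tool(plan=[{"x":-0.018,"y":0.003,"z":0.055,"ax":2.8,"ay":4.8,"az":1.4,"fingers":0.6},{"x":-0.018,"y":0.003,"z":0.055,"ax":2.8,"ay":4.8,"az":1.4,"fingers":0.6},{"x":-0.018,"y":0.003,"z":0.055,"ax":2.8,"ay":4.8,"az":1.4,"fingers":0.6}])

```text
clock: 3.75
tcp_pos: [0.4401, -0.1784, 0.1946]
tcp_rot: [[-0.929, -0.134, 0.345], [-0.137, 0.99, 0.014], [-0.344, -0.035, -0.938]]
ft_force: [0.1, -0.1, -0.3]
finger_gap: 0.0526
finger_force: 0.0
```

```bash
python3 snap.py wrist >/dev/null; cp wrist.npz wristB.npz; ls pics|tail -3; cat > chk.py <<'E'
from geo import *; from plan1 import *
from scipy.optimize import least_squares
from station import robot
s=robot.get_state();p0,R0=s['tcp_pos'],s['tcp_rot']
w=load('wristB');W=cloud(w); D=W-G; l=D@a; r=np.linalg.norm(D-l[...,None]*a,axis=-1)
m=(r<.014)&(l>-.03)&(l<.033); P=W[m]
def f(k):
    ax=np.array([k[2],k[3],1]);ax/=np.linalg.norm(ax); d=P-[k[0],k[1],G[2]]
    return np.linalg.norm(d-np.outer(d@ax,ax),axis=1)-.008
k=least_squares(f,[G[0],G[1],a[0]/a[2],a[1]/a[2]],loss='soft_l1',f_scale=.001)
ax=np.array([k.x[2],k.x[3],1]);ax/=np.linalg.norm(ax);p=np.array([k.x[0],k.x[1],G[2]])
print(m.sum(),p.round(4),'lean',np.degrees(np.arccos(ax[2])).round(2),'yaw',np.degrees(np.arctan2(ax[1],ax[0])).round(2),'G',G.round(4))
hd=(r<.017)&(l>.02)&(l<.07); print('head underside/top along from grip (exp .038,.050)',np.percentile(l[hd&(r>.0105)],[2,10]).round(4),np.percentile(l[hd],[98]).round(4))
v,u=np.nonzero(m); L=cv2.fitLine(np.c_[u,v].astype(np.float32),cv2.DIST_HUBER,0,.01,.01).ravel(); print('img line',L.round(4))
o,d1=ray(w,L[2],L[3]);_,d2=ray(w,L[2]+40*L[0],L[3]+40*L[1]);n=np.cross(d1,d2);n/=np.linalg.norm(n)
print('pin in tool: p',(R0.T@(p-p0)).round(4),'axis',(R0.T@ax).round(4),'view plane n in tool',(R0.T@n).round(4),'offset of grip pt from plane',(n@(p-o)).round(5))
chain(p0,R0,[(G-.003*R[:,2],R)])
print(s['ft_force'].round(2))
E
python3 chk.py
```

```text
wrist_337.png
wrist_380.png
wrist_82.png
2890 [ 0.4684 -0.1781  0.1159] lean 41.65 yaw 9.81 G [ 0.4679 -0.178   0.1159]
head underside/top along from grip (exp .038,.050) [0.035 0.036] [0.0465]
img line [6.000000e-04 1.000000e+00 3.190234e+02 2.614121e+02]
pin in tool: p [ 0.0007 -0.0002  0.0841] axis [-0.8812 -0.0013 -0.4728] view plane n in tool [-7.e-04 -1.e+00  9.e-04] offset of grip pt from plane -5e-05
xyz [0.0011, -0.0002, 0.0809] a [-0.04, 0.14, 0.2] dist 0.081 ang 0
[ 0.19 -0.44  0.06]
```

Emit:
drive_tool(plan=[{"x":0.0005,"y":-0.0002,"z":0.03,"ax":0,"ay":0,"az":0.1,"fingers":0.6},{"x":0.0005,"y":-0.0002,"z":0.06,"ax":0,"ay":0,"az":0.1,"fingers":0.6},{"x":0.0005,"y":-0.0002,"z":0.081,"ax":0,"ay":0,"az":0.1,"fingers":0.6},{"x":0.0005,"y":-0.0002,"z":0.081,"ax":0,"ay":0,"az":0.1,"fingers":0.35},{"x":0.0005,"y":-0.0002,"z":0.081,"ax":0,"ay":0,"az":0.1,"fingers":0.25}])

```text
clock: 4.42
tcp_pos: [0.4675, -0.1783, 0.1194]
tcp_rot: [[-0.929, -0.13, 0.347], [-0.135, 0.991, 0.012], [-0.345, -0.035, -0.938]]
ft_force: [0.6, 0.3, -0.3]
finger_gap: 0.035
finger_force: 0.0
```

```bash
python3 snap.py wrist scene >/dev/null; python3 - <<'E'
from geo import *; from plan1 import *
from station import robot
s=robot.get_state();p0,R0=s['tcp_pos'],s['tcp_rot']
print(s['clock'],p0.round(4),s['ft_force'].round(2),s['finger_gap'],(R0.T@(G-p0)).round(4))
w=load('wrist');sc=load('scene')
o=np.zeros((480,800,3),np.uint8); o[:,:480]=w['image'][:,80:560,::-1]
c=cv2.resize(sc['image'][170:320,320:420,::-1],None,fx=3.2,fy=3.2,interpolation=cv2.INTER_CUBIC); o[:,480:]=c[:480,:320]
cv2.imwrite('pics/g1.png',o)
E
```

```text
4.525 [ 0.4675 -0.1781  0.1193] [-0.08 -0.1   0.28] 0.026869873752995675 [0.0008 0.0001 0.0033]
```

View pics/g1.png

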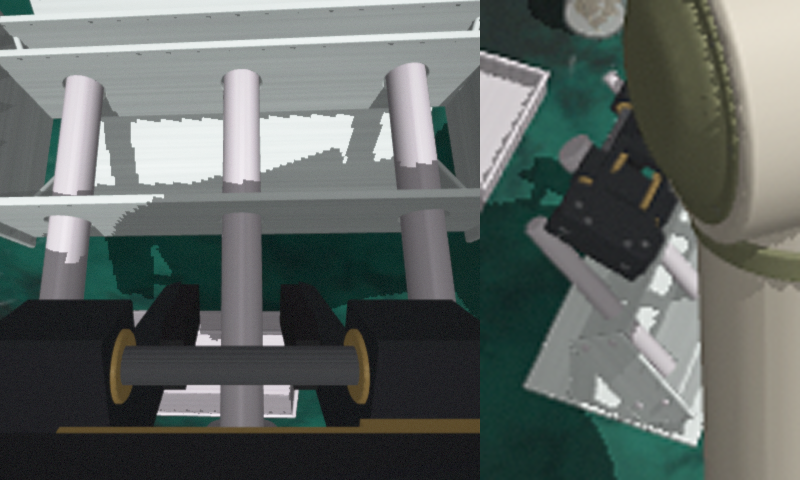

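The pin (column 241) sits midway between the finger pads (columns 199 and 281), and the rack is undisturbed. I'm closing the gripper.

Emit:
drive_tool(plan=[{"x":0,"y":0,"z":0,"ax":0,"ay":0,"az":0,"fingers":0.2},{"x":0,"y":0,"z":0,"ax":0,"ay":0,"az":0,"fingers":0.15},{"x":0,"y":0,"z":0,"ax":0,"ay":0,"az":0,"fingers":0.1},{"x":0,"y":0,"z":0,"ax":0,"ay":0,"az":0,"fingers":0.0},{"x":0,"y":0,"z":0,"ax":0,"ay":0,"az":0,"fingers":0.0}])

```text
clock: 5.15
tcp_pos: [0.4677, -0.1776, 0.1183]
tcp_rot: [[-0.929, -0.131, 0.346], [-0.135, 0.991, 0.013], [-0.345, -0.034, -0.938]]
ft_force: [1.4, -0.1, 4.9]
finger_gap: 0.0141
finger_force: 30.0
```

Emit:
drive_tool(plan=[{"x":-0.0022,"y":0,"z":-0.0012,"ax":0,"ay":0,"az":0,"fingers":0.0},{"x":-0.0044,"y":0,"z":-0.0024,"ax":0,"ay":0,"az":0,"fingers":0.0},{"x":-0.0066,"y":0,"z":-0.0036,"ax":0,"ay":0,"az":0,"fingers":0.0},{"x":-0.0088,"y":0,"z":-0.0048,"ax":0,"ay":0,"az":0,"fingers":0.0}])

```text
clock: 5.65
tcp_pos: [0.474, -0.1763, 0.1256]
tcp_rot: [[-0.929, -0.132, 0.345], [-0.135, 0.991, 0.014], [-0.344, -0.034, -0.938]]
ft_force: [-0.1, -0.7, -1.1]
finger_gap: 0.0143
finger_force: 30.0
```

```bash
python3 - <<'E'
from station import robot
import numpy as np
s=robot.get_state(); print(s['clock'],s['tcp_pos'].round(4),s['ft_force'].round(2),s['ft_torque'].round(3),s['finger_gap'],s['finger_force'])
E
```

```text
5.65 [ 0.474  -0.1763  0.1256] [-0.12 -0.72 -1.07] [ 0.013  0.259 -0.08 ] 0.014315276894137776 29.999990612268448
```

Emit:
drive_tool(plan=[{"x":-0.0053,"y":0,"z":-0.0029,"ax":0,"ay":0,"az":0,"fingers":0.0},{"x":-0.0105,"y":0,"z":-0.0057,"ax":0,"ay":0,"az":0,"fingers":0.0},{"x":-0.0158,"y":0,"z":-0.0086,"ax":0,"ay":0,"az":0,"fingers":0.0},{"x":-0.021,"y":0,"z":-0.0115,"ax":0,"ay":0,"az":0,"fingers":0.0},{"x":-0.0263,"y":0,"z":-0.0144,"ax":0,"ay":0,"az":0,"fingers":0.0}])

```text
clock: 6.28
tcp_pos: [0.4937, -0.173, 0.1484]
tcp_rot: [[-0.929, -0.131, 0.346], [-0.135, 0.991, 0.014], [-0.344, -0.034, -0.938]]
ft_force: [-0.8, -0.5, -1.1]
finger_gap: 0.0141
finger_force: 30.0
```

```bash
python3 snap.py wrist top>/dev/null; cp wrist.npz wristC.npz; python3 - <<'E'
from geo import *; from plan1 import *
from station import robot
s=robot.get_state(); print(s['clock'],s['tcp_pos'].round(4),s['ft_force'].round(2),s['ft_torque'].round(3),s['finger_gap'])
# pin axis below gripper from wrist cloud, and neighbours (rack movement check)
from scipy.optimize import least_squares
w=load('wristC');W=cloud(w)
g=s['tcp_pos']+.003*s['tcp_rot'][:,2]
def fit(c,lo,hi,r0=.013):
    D=W-c; l=D@a; r=np.linalg.norm(D-l[...,None]*a,axis=-1); m=(r<r0)&(l>lo)&(l<hi); P=W[m]
    def f(k):
        ax=np.array([k[2],k[3],1]);ax/=np.linalg.norm(ax); d=P-[k[0],k[1],c[2]]
        return np.linalg.norm(d-np.outer(d@ax,ax),axis=1)-.008
    k=least_squares(f,[c[0],c[1],a[0]/a[2],a[1]/a[2]],loss='soft_l1',f_scale=.001)
    ax=np.array([k.x[2],k.x[3],1]);ax/=np.linalg.norm(ax);print(m.sum(),k.x[:2].round(4),c.round(4),'lean',np.degrees(np.arccos(ax[2])).round(2),'yaw',np.degrees(np.arctan2(ax[1],ax[0])).round(2))
fit(g,-.06,-.012)
fit(np.array([.4725,-.2504,.107]),-.02,.04);fit(np.array([.448,-.1084,.107]),-.02,.04)
E
```

```text
6.375 [ 0.494  -0.1731  0.1487] [ 0.41 -0.04 -0.64] [ 0.041  0.01  -0.032] 0.014034968672036633
4967 [ 0.4949 -0.1734] [ 0.495  -0.173   0.1459] lean 41.8 yaw 9.85
6146 [ 0.4726 -0.2505] [ 0.4725 -0.2504  0.107 ] lean 41.22 yaw 9.7
6843 [ 0.448  -0.1086] [ 0.448  -0.1084  0.107 ] lean 41.19 yaw 9.75
```

Emit:
drive_tool(plan=[{"x":-0.0088,"y":0,"z":-0.0048,"ax":0,"ay":0,"az":0,"fingers":0.0},{"x":-0.0176,"y":0,"z":-0.0096,"ax":0,"ay":0,"az":0,"fingers":0.0},{"x":-0.0263,"y":0,"z":-0.0144,"ax":0,"ay":0,"az":0,"fingers":0.0},{"x":-0.0395,"y":0,"z":-0.0216,"ax":0,"ay":0,"az":0,"fingers":0.0},{"x":-0.054,"y":0,"z":-0.0295,"ax":0,"ay":0,"az":0,"fingers":0.0}])

```text
clock: 7.0
tcp_pos: [0.5342, -0.166, 0.1953]
tcp_rot: [[-0.929, -0.131, 0.346], [-0.135, 0.991, 0.014], [-0.344, -0.034, -0.938]]
ft_force: [0.5, -0.8, -0.8]
finger_gap: 0.014
finger_force: 30.0
```

Emit:
drive_tool(plan=[{"x":-0.014,"y":0,"z":-0.0076,"ax":0,"ay":0,"az":0,"fingers":0.0},{"x":-0.028,"y":0,"z":-0.0153,"ax":0,"ay":0,"az":0,"fingers":0.0},{"x":-0.046,"y":0,"z":-0.025,"ax":0,"ay":0,"az":0,"fingers":0.0},{"x":-0.046,"y":0,"z":-0.025,"ax":0,"ay":0,"az":0,"fingers":0.0}])

```text
clock: 7.5
tcp_pos: [0.5685, -0.1601, 0.2349]
tcp_rot: [[-0.928, -0.132, 0.348], [-0.136, 0.991, 0.013], [-0.346, -0.035, -0.938]]
ft_force: [0.2, -0.4, -1.4]
finger_gap: 0.0139
finger_force: 30.0
```

```bash
python3 snap.py wrist top scene>/dev/null; cp wrist.npz wristD.npz; ls pics; cat > meas_press.py <<'E'
from geo import *
t=load('top');s=load('scene')
for c,n in ((t,'top'),(s,'scene')):
    W=cloud(c); im=c['image'].astype(int)
    b=(W[...,0]>.38)&(W[...,0]<.53)&(W[...,1]>.14)&(W[...,1]<.30)&(W[...,2]>.05)&(W[...,2]<.068)&(im.max(-1)<75)
    b=cv2.morphologyEx(b.astype(np.uint8),cv2.MORPH_OPEN,np.ones((3,3)))
    cs=max(cv2.findContours(b,0,2)[0],key=cv2.contourArea)
    q=np.array([plane(c,*p,.058)[:2] for p in cs[:,0]]); r=cv2.minAreaRect((q*1000).astype(np.float32)); print(n,'pad',np.round(r[0],1),np.round(r[1],1),round(r[2],1),'z',np.nanmedian(W[b>0][:,2]).round(4))
E
python3 meas_press.py; python3 - <<'E'
from station import robot
s=robot.get_state(); print(s['clock'],s['tcp_pos'].round(4),s['tcp_rot'].round(4).tolist(),s['ft_force'].round(2),s['q'].round(2))
E
```

```text
g1.png
m1.png
scene_452.png
scene_5.png
scene_765.png
top_10.png
top_637.png
top_760.png
wrist_15.png
wrist_337.png
wrist_380.png
wrist_447.png
wrist_632.png
wrist_755.png
wrist_82.png
top pad [452.9 211.1] [74.1 61.5] 86.5 z 0.0585
scene pad [448.8 213.3] [72.9 62.8] 86.6 z 0.0569
7.65 [ 0.5671 -0.1601  0.233 ] [[-0.9295, -0.1316, 0.3445], [-0.1349, 0.9908, 0.0143], [-0.3432, -0.0331, -0.9387]] [ 0.21  0.14 -1.2 ] [-0.55  0.33  1.59  0.24  0.94 -2.37]
```

```bash
python3 - <<'E'
from geo import *
t=load('top');s=load('scene')
yw=np.radians(-3.5);O=np.array([.6005,.2035]);X=np.array([np.cos(yw),np.sin(yw)]);Y=np.array([-X[1],X[0]])
P=np.r_[cloud(t).reshape(-1,3),cloud(s).reshape(-1,3)];P=P[~np.isnan(P[:,0])]
px=(P[:,:2]-O)@X*1000;py=(P[:,:2]-O)@Y*1000
xs=np.arange(-60,150,10);ys=np.arange(60,-180,-10)
print('rows y, cols x',xs.tolist())
for y in ys:
    print('%5d'%y,' '.join('%3d'%(np.max(P[m,2])*1000) if (m:=(abs(px-x)<5)&(abs(py-y)<5)).sum()>1 else '  .' for x in xs))
E
python3 - <<'E'
from mv import *; from kin import ik
from station import robot
s=robot.get_state();q=s['q']
yw=np.radians(-3.5);O=np.array([.6005,.2035,0]);M=np.c_[[np.cos(yw),np.sin(yw),0],[-np.sin(yw),np.cos(yw),0],[0,0,1]]
R=tool(86.5,-28.4)
for nm,p,Q in [('mid',(.53,-.05,.25),tool(150,0)),('mid2',(.5,.06,.26),tool(105,-20)),('stage',O+M@[-.14,-.068,.2],R),('low',O+M@[-.14,-.068,.105],R),('in',O+M@[0,-.068,.105],R),('seat',O+M@[0,-.068,.086],R)]:
    q,c=ik(np.array(p),Q,q);print(nm,q.round(2),'%.0e'%c)
E
```

```text
rows y, cols x [-60, -50, -40, -30, -20, -10, 0, 10, 20, 30, 40, 50, 60, 70, 80, 90, 100, 110, 120, 130, 140]
   60   5   5  10   5   4   0   3   3   3   3   4   2   3   2   2   2   6   3   9  14  13
   50  44  41  52  59  56  59  58  54  55  58  54  41  41  54  54  49  52  54  55  40  39
   40  49  50  56  63  64  59  76  56  58  61  54  49 216 213  58  57  54  56  56  56  51
   30  46  50  54  58 234 234 234 235 233 234 233 235 233 235 234 232 234 233 226  56  47
   20   5   3  53  58 230 237 235 236 236 232 234 231 234 235 232 233 235 233   .   .   .
   10  46  44  50  61  60 213 216 217 217 219 218 217 221 221 218 218 218 219 217 220 220
    0  46  46  58  60  59 214 220 220 220 220 221 220 222 220 222 221 220 219 221 220 219
  -10  48  45  54  59  59 207 213 218 216 219 215 217 220 218 213 217 216 216 217 220 218
  -20   4   4  55  60 233 236 233 232 233 233 234 231 233 234 233 234 233 233  57  61   5
  -30  49  46  54  57 234 232 234 233 234 235 234 234 232 232 233 233 233 232  88  57  46
  -40  49  50  56  58  58  60  58  58  60  60  58  49 214 210  59  58  59  59  58  56  49

[... 760 characters left out ...]
4   3   8   6   2   6   4   5   5   3   6   5   6
 -140   4   4   6   5   4   6   5   7   5   6   5   7   5   3   6   6   6   4   5   4   3
 -150   4   6   5   6   6   5   4   5   4   5   5   4   4   5   6   4   7   5   4   6   5
 -160   5   3   7   3   5   4   7   5   6   5   4   7   5   5   5   5  10   7   5   9   5
 -170   4   5   6   5   6   7   4   6   6   4   3   6   6   4   4   4   5   8   4   3   7
mid [-0.31  0.34  1.49  0.    1.31 -1.36] 2e-24
mid2 [-0.25  0.32  1.53  0.3   1.48 -0.58] 1e-30
stage [-0.18  0.25  1.83  0.54  1.18 -0.36] 1e-20
low [-0.18  0.41  1.91  0.61  0.97 -0.51] 7e-31
in [-0.15  0.65  1.49  0.55  1.12 -0.37] 3e-18
seat [-0.15  0.68  1.5   0.56  1.09 -0.39] 3e-20
```

```bash
cat > plan2.py <<'E'
from mv import *
from station import robot
s=robot.get_state();p0,R0=s['tcp_pos'],s['tcp_rot']
yw=np.radians(-3.5);O=np.array([.6005,.2035,0]);M=np.c_[[np.cos(yw),np.sin(yw),0],[-np.sin(yw),np.cos(yw),0],[0,0,1]]
chain(p0,R0,[((.54,-.08,.29),tool(150,0)),((.48,.06,.29),tool(110,-20)),(O+M@[-.14,-.068,.22],tool(86.5,-28.4))])
E
python3 plan2.py
```

```text
xyz [-0.0052, 0.081, -0.0617] a [4.77, 19.98, 37.5] dist 0.102 ang 43
xyz [0.122, 0.0912, 0.0] a [-6.98, 19.18, 39.59] dist 0.152 ang 45
xyz [0.0579, 0.0068, 0.0956] a [-9.64, 8.28, 21.45] dist 0.112 ang 25
```

Emit:
drive_tool(plan=[{"x":-0.005,"y":0.081,"z":-0.062,"ax":4.8,"ay":20,"az":37.5,"fingers":0.0},{"x":-0.005,"y":0.081,"z":-0.062,"ax":4.8,"ay":20,"az":37.5,"fingers":0.0},{"x":-0.005,"y":0.081,"z":-0.062,"ax":4.8,"ay":20,"az":37.5,"fingers":0.0},{"x":-0.005,"y":0.081,"z":-0.062,"ax":4.8,"ay":20,"az":37.5,"fingers":0.0},{"x":-0.005,"y":0.081,"z":-0.062,"ax":4.8,"ay":20,"az":37.5,"fingers":0.0}])

```text
clock: 8.28
tcp_pos: [0.5401, -0.0802, 0.2901]
tcp_rot: [[-0.865, 0.502, -0.002], [0.502, 0.865, -0.0], [0.001, -0.001, -1.0]]
ft_force: [0.0, 0.3, -2.1]
finger_gap: 0.0144
finger_force: 30.0
```

Emit:
drive_tool(plan=[{"x":0.122,"y":0.091,"z":0,"ax":-7,"ay":19.2,"az":39.6,"fingers":0.0},{"x":0.122,"y":0.091,"z":0,"ax":-7,"ay":19.2,"az":39.6,"fingers":0.0},{"x":0.122,"y":0.091,"z":0,"ax":-7,"ay":19.2,"az":39.6,"fingers":0.0},{"x":0.122,"y":0.091,"z":0,"ax":-7,"ay":19.2,"az":39.6,"fingers":0.0},{"x":0.122,"y":0.091,"z":0,"ax":-7,"ay":19.2,"az":39.6,"fingers":0.0}])

```text
clock: 8.9
tcp_pos: [0.4797, 0.0591, 0.2901]
tcp_rot: [[-0.32, 0.94, -0.117], [0.884, 0.341, 0.321], [0.342, -0.0, -0.94]]
ft_force: [-0.1, -0.3, -2.4]
finger_gap: 0.0142
finger_force: 30.0
```

```bash
python3 plan2.py
```

```text
xyz [-0.1422, 0.0093, -0.0517] a [6.97, -19.17, -39.67] dist 0.152 ang 45
xyz [0.122, 0.0912, 0.0] a [-6.98, 19.18, 39.59] dist 0.152 ang 45
xyz [0.0579, 0.0068, 0.0956] a [-9.64, 8.28, 21.45] dist 0.112 ang 25
```

Emit:
drive_tool(plan=[{"x":0.058,"y":0.007,"z":0.096,"ax":-9.6,"ay":8.3,"az":21.4,"fingers":0.0},{"x":0.058,"y":0.007,"z":0.096,"ax":-9.6,"ay":8.3,"az":21.4,"fingers":0.0},{"x":0.058,"y":0.007,"z":0.096,"ax":-9.6,"ay":8.3,"az":21.4,"fingers":0.0},{"x":0.058,"y":0.007,"z":0.096,"ax":-9.6,"ay":8.3,"az":21.4,"fingers":0.0},{"x":0.058,"y":0.007,"z":0.096,"ax":-9.6,"ay":8.3,"az":21.4,"fingers":0.0}])

```text
clock: 9.52
tcp_pos: [0.4577, 0.1432, 0.2211]
tcp_rot: [[0.051, 0.998, 0.031], [0.879, -0.059, 0.473], [0.474, 0.003, -0.88]]
ft_force: [-0.3, 1.3, -0.5]
finger_gap: 0.014
finger_force: 30.0
```

```bash
python3 snap.py wrist top scene>/dev/null; cp wrist.npz wristE.npz; cp top.npz topE.npz; cp scene.npz sceneE.npz; python3 - <<'E'
from geo import *
from station import robot
s=robot.get_state(); print(s['clock'],s['tcp_pos'].round(4),s['ft_force'].round(2))
yw=np.radians(-3.5);O=np.array([.6005,.2035,0]);M=np.c_[[np.cos(yw),np.sin(yw),0],[-np.sin(yw),np.cos(yw),0],[0,0,1]]
for n in ('top','scene','wristE'):
    c=load(n);W=(cloud(c)-O)@M*1000; x,y,z=W[...,0],W[...,1],W[...,2]
    m=(z>222)&(z<245)&(abs(y)<50)&(x>-60)&(x<140)
    if m.sum()>50: r=cv2.minAreaRect(W[m][:,:2].astype(np.float32)); print(n,'cheeks',m.sum(),np.round(r[0],1),np.round(r[1],1),round(r[2],2), np.percentile(W[m],[1,99],axis=0).round(1).tolist())
    m=(z>77)&(z<91)&(y<-84)&(y>-112)&(abs(x)<30)
    if m.sum()>8: print(n,'endrest',m.sum(),'x',np.percentile(x[m],[3,97]).round(1),'y',np.percentile(y[m],[3,97]).round(1),'z',np.percentile(z[m],[50,97]).round(1))
    m=(z>48)&(z<66)&(y<-42)&(y>-135)&(abs(x)<70)
    if m.sum()>50: r=cv2.minAreaRect(W[m][:,:2].astype(np.float32)); print(n,'anvil',m.sum(),np.round(r[0],1),np.round(r[1],1),round(r[2],2),'z',np.median(z[m]).round(1),np.percentile(W[m],[1,99],axis=0).round(1).tolist())
    m=(z>48)&(z<68)&(abs(y)<60)&(x<-110)&(x>-200)&(c['image'].max(-1)<75)
    if m.sum()>50: r=cv2.minAreaRect(W[m][:,:2].astype(np.float32)); print(n,'pad',m.sum(),np.round(r[0],1),np.round(r[1],1),round(r[2],2),np.median(z[m]).round(1))
E
ls pics|grep wrist
```

```text
9.675 [0.4573 0.1436 0.2206] [ 0.18 -0.29 -1.64]
top cheeks 689 [46.6  0.7] [ 63.5 135.1] 88.55 [[-19.3, -29.3, 222.2], [112.0, 30.7, 235.6]]
top endrest 35 x [-10.4  16.4] y [-99.8 -92.1] z [81.2 85. ]
top anvil 912 [  3.3 -78.6] [73.2 75.4] 89.88 z 55.3 [[-32.4, -114.4, 49.6], [40.1, -42.5, 61.9]]
top pad 262 [-148.8   16.2] [42.2 63.6] 85.88 58.4
scene cheeks 651 [45.8 -0.4] [136.8  64. ] 0.06 [[-21.3, -29.2, 222.3], [110.0, 30.9, 232.5]]
scene endrest 23 x [-11.9  13.9] y [-100.2  -92.3] z [80.8 84.7]
scene anvil 984 [  1.4 -78.9] [74.1 77.2] 89.7 z 53.2 [[-36.2, -114.1, 48.7], [38.3, -43.0, 62.7]]
scene pad 1153 [-149.5    0.4] [65. 77.] 0.39 56.9
wristE cheeks 1464 [-13.4   0.2] [59.6 19.6] 89.61 [[-22.7, -29.2, 222.1], [-6.3, 29.4, 229.5]]
wristE anvil 1761 [ 16.9 -63.2] [106.   42.3] 0.09 z 52.6 [[-34.9, -82.7, 50.7], [39.7, -42.3, 54.4]]
wristE pad 2548 [-149.6    0.8] [75.1 63.1] 89.99 56.4
wrist_15.png
wrist_337.png
wrist_380.png
wrist_447.png
wrist_632.png
wrist_755.png
wrist_82.png
wrist_957.png
```

```bash
python3 - <<'E'
from geo import *
from scipy.optimize import least_squares
from station import robot
s=robot.get_state(); p0,R0=s['tcp_pos'],s['tcp_rot']
yw=np.radians(-3.5);O=np.array([.602,.204,0]);M=np.c_[[np.cos(yw),np.sin(yw),0],[-np.sin(yw),np.cos(yw),0],[0,0,1]]
g=p0+.003*R0[:,2]; print('grip in press',(M.T@(g-O)*1000).round(1))
for n in ('wristE','topE','sceneE'):
    c=load(n);W=(cloud(c)-p0)@R0; a=np.array([.88,0,.475]) # to foot, tool frame
    D=W-[0,0,.003]; l=D@a; r=np.linalg.norm(D-l[...,None]*a,axis=-1)
    m=(r<.014)&(l>.025)&(l<.115); P=D[m]
    if len(P)>60:
        def f(k):
            ax=np.array([1,k[2],k[3]]);ax/=np.linalg.norm(ax); d=P-[0,k[0],k[1]]
            return np.linalg.norm(d-np.outer(d@ax,ax),axis=1)-.008
        k=least_squares(f,[0,0,0,.54],loss='soft_l1',f_scale=.001).x
        ax=np.array([1,k[2],k[3]]);ax/=np.linalg.norm(ax);w=M.T@R0@ax
        print(n,len(P),'off y,z at grip',k[:2].round(4),'axis tool',ax.round(4),'in press',w.round(4),'down deg',np.degrees(np.arcsin(-w[2])).round(2))
    mm=(r<.011)&(l>.08)&(l<.15); 
    if mm.sum()>20: print(n,'foot end',np.percentile(l[mm],[95,98,99.5]).round(4))
    hh=(r<.017)&(l<-.02)&(l>-.07)
    if hh.sum()>20: print(n,'head',hh.sum(),np.percentile(l[hh],[1,3]).round(4),'wide part',np.percentile(l[hh&(r>.0105)],[3,50,97]).round(4))
E
```

```text
grip in press [-140.8  -67.7  218. ]
wristE 7221 off y,z at grip [-0.0002  0.0001] axis tool [ 0.8593 -0.001   0.5115] in press [-0.0021  0.9991 -0.042 ] down deg 2.41
wristE foot end [0.1175 0.119  0.1199]
wristE head 1896 [-0.0371 -0.0367] wide part [-0.0374 -0.0368 -0.0232]
topE 363 off y,z at grip [ 0.001  -0.0026] axis tool [ 0.8602 -0.0065  0.5099] in press [-0.0076  0.9992 -0.0402] down deg 2.3
topE foot end [0.1192 0.1201 0.1209]
sceneE 479 off y,z at grip [ 0.0002 -0.    ] axis tool [ 0.86   -0.0015  0.5103] in press [-0.0026  0.9992 -0.0407] down deg 2.33
sceneE foot end [0.1205 0.1211 0.1217]
```

View pics/wrist_957.png

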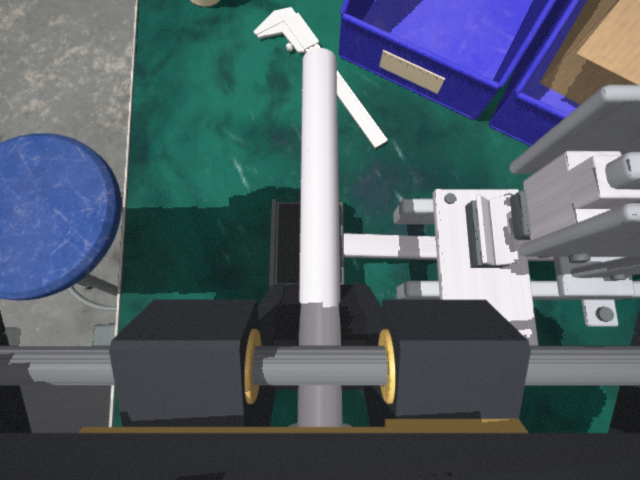

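```bash
cat > plan3.py <<'E'
from mv import *
from station import robot
s=robot.get_state();p0,R0=s['tcp_pos'],s['tcp_rot']
yw=np.radians(-3.5);O=np.array([.602,.204,0]);M=np.c_[[np.cos(yw),np.sin(yw),0],[-np.sin(yw),np.cos(yw),0],[0,0,1]]
R=tool(86.5,-30.75)
def T(x,y,z): return O+M@[x,y,z]-.003*R[:,2],R
if __name__=='__main__':
    print(s['clock'],'grip in press',(M.T@(p0+.003*R0[:,2]-O)*1000).round(1),s['ft_force'].round(2),s['finger_gap'].round(4))
    chain(p0,R0,[T(-.14,-.068,.101),T(0,-.068,.101),T(0,-.068,.083)])
E
python3 plan3.py
```

```text
Traceback (most recent call last):
  File "plan3.py", line 8, in <module>
    print(s['clock'],'grip in press',(M.T@(p0+.003*R0[:,2]-O)*1000).round(1),s['ft_force'].round(2),s['finger_gap'].round(4))
                                                                                                    ^^^^^^^^^^^^^^^^^^^^^
AttributeError: 'float' object has no attribute 'round'
```

```bash
sed -i "s/s\['finger_gap'\].round(4)/round(s['finger_gap'],4)/" plan3.py; python3 plan3.py
```

```text
9.675 grip in press [-140.8  -67.7  218. ] [ 0.18 -0.29 -1.64] 0.0143
xyz [-0.056, 0.0006, 0.1028] a [0.05, 2.4, 0.11] dist 0.117 ang 2
xyz [0.0, 0.14, 0.0] a [0.0, 0.0, 0.0] dist 0.140 ang 0
xyz [-0.0092, 0.0, 0.0155] a [0.0, 0.0, 0.0] dist 0.018 ang 0
```

Emit:
drive_tool(plan=[{"x":-0.028,"y":0.0006,"z":0.051,"ax":0,"ay":2.4,"az":0.1,"fingers":0.0},{"x":-0.056,"y":0.0006,"z":0.103,"ax":0,"ay":2.4,"az":0.1,"fingers":0.0},{"x":-0.056,"y":0.0006,"z":0.103,"ax":0,"ay":2.4,"az":0.1,"fingers":0.0},{"x":-0.056,"y":0.0006,"z":0.103,"ax":0,"ay":2.4,"az":0.1,"fingers":0.0}])

```text
clock: 10.18
tcp_pos: [0.4585, 0.1436, 0.105]
tcp_rot: [[0.052, 0.998, 0.034], [0.857, -0.062, 0.511], [0.512, 0.002, -0.859]]
ft_force: [0.8, -0.5, -0.7]
finger_gap: 0.0142
finger_force: 30.0
```

```bash
python3 plan3.py; python3 snap.py wrist scene > /dev/null; cp wrist.npz wristF.npz; python3 - <<'E'
from geo import *
from scipy.optimize import least_squares
from plan3 import *
for n in ('wristF','scene'):
    c=load(n);W=(cloud(c)-p0)@R0; a=np.array([.86,0,.51]); D=W-[0,0,.003]; l=D@a; r=np.linalg.norm(D-l[...,None]*a,axis=-1)
    P=D[(r<.014)&(l>.025)&(l<.115)]
    if len(P)<60: continue
    def f(k):
        ax=np.array([1,k[2],k[3]]);ax/=np.linalg.norm(ax); d=P-[0,k[0],k[1]]
        return np.linalg.norm(d-np.outer(d@ax,ax),axis=1)-.008
    k=least_squares(f,[0,0,0,.54],loss='soft_l1',f_scale=.001).x
    ax=np.array([1,k[2],k[3]]);ax/=np.linalg.norm(ax);w=M.T@R0@ax
    print(n,len(P),k[:2].round(4),'in press',w.round(4),'pin at y=0 z',((M.T@(R0@(np.array([0,k[0],k[1]+.003])+ax*.068)+p0-O))*1000).round(1))
# end rest and main rest seen by the wrist camera, press mm
c=load('wristF');W=(cloud(c)-O)@M*1000;x,y,z=W[...,0],W[...,1],W[...,2]
m=(z>80)&(z<92)&(y>-25)&(y<40)&(abs(x)<25); print('main rest',m.sum(),'x',np.percentile(x[m],[2,98]).round(1) if m.sum()>5 else '','y',np.percentile(y[m],[2,98]).round(1) if m.sum()>5 else '','z',np.percentile(z[m],[50,98]).round(1) if m.sum()>5 else '')
m=(z>100)&(z<135)&(abs(y)<12)&(abs(x)<14); print('stamp',m.sum(),np.percentile(W[m],[2,98],axis=0).round(1).tolist() if m.sum()>5 else '')
E
```

```text
10.175 grip in press [-139.5  -67.5  102.4] [ 0.79 -0.51 -0.74] 0.0142
xyz [-0.0012, -0.0005, 0.001] a [0.13, -0.04, 0.04] dist 0.002 ang 0
xyz [0.0, 0.14, 0.0] a [0.0, 0.0, 0.0] dist 0.140 ang 0
xyz [-0.0092, 0.0, 0.0155] a [0.0, 0.0, 0.0] dist 0.018 ang 0
wristF 7216 [-0.0006  0.0009] in press [-6.0e-04  1.0e+00  1.7e-03] pin at y=0 z [-140.1    0.9  102. ]
scene 400 [ 0.0002 -0.0013] in press [-0.0022  1.     -0.009 ] pin at y=0 z [-139.5   -0.2  103.2]
main rest 1993 x [-14.2  13.1] y [-20.7  32.3] z [81.3 82.9]
stamp 0
```

Emit:
drive_tool(plan=[{"x":-0.001,"y":0.03,"z":0.001,"ax":0,"ay":0,"az":0,"fingers":0.0},{"x":-0.001,"y":0.06,"z":0.001,"ax":0,"ay":0,"az":0,"fingers":0.0},{"x":-0.001,"y":0.09,"z":0.001,"ax":0,"ay":0,"az":0,"fingers":0.0},{"x":-0.001,"y":0.12,"z":0.001,"ax":0,"ay":0,"az":0,"fingers":0.0},{"x":-0.001,"y":0.1395,"z":0.001,"ax":0,"ay":0,"az":0,"fingers":0.0}])

```text
clock: 10.9
tcp_pos: [0.5983, 0.1346, 0.1038]
tcp_rot: [[0.051, 0.998, 0.034], [0.858, -0.062, 0.51], [0.511, 0.003, -0.859]]
ft_force: [-0.6, -0.0, -0.8]
finger_gap: 0.0139
finger_force: 30.0
```

```bash
python3 snap.py scene wrist> /dev/null; python3 plan3.py; python3 - <<'E'
from geo import *
sc=load('scene');w=load('wrist')
o=np.zeros((480,800,3),np.uint8); o[:,:400]=w['image'][:,130:530,::-1]
o[:,400:]=cv2.resize(sc['image'][230:398,115:255,::-1],(400,480),interpolation=cv2.INTER_CUBIC)
cv2.imwrite('pics/p1.png',o)
E
```

```text
11.0 grip in press [  0.5 -68.  100.8] [-0.43  0.17 -1.04] 0.0141
xyz [0.0003, -0.1405, -0.0006] a [0.19, -0.01, 0.07] dist 0.141 ang 0
xyz [0.0, 0.14, 0.0] a [0.0, 0.0, 0.0] dist 0.140 ang 0
xyz [-0.0092, 0.0, 0.0155] a [0.0, 0.0, 0.0] dist 0.018 ang 0
```

View pics/p1.png

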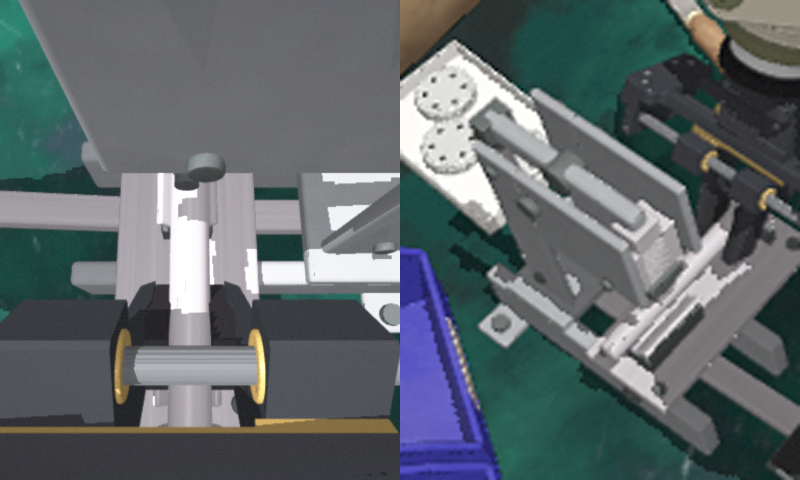

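The pin lies over the main rest, under the stamp: at columns 170–208 in the left panel, with the rest at 160–215. Now lowering it.

Emit:
drive_tool(plan=[{"x":-0.003,"y":-0.0005,"z":0.005,"ax":0,"ay":0,"az":0,"fingers":0.0},{"x":-0.006,"y":-0.0005,"z":0.0099,"ax":0,"ay":0,"az":0,"fingers":0.0},{"x":-0.0078,"y":-0.0005,"z":0.013,"ax":0,"ay":0,"az":0,"fingers":0.0},{"x":-0.0078,"y":-0.0005,"z":0.013,"ax":0,"ay":0,"az":0,"fingers":0.0}])

```text
clock: 11.5
tcp_pos: [0.5966, 0.1348, 0.0869]
tcp_rot: [[0.053, 0.998, 0.033], [0.857, -0.063, 0.511], [0.512, 0.001, -0.859]]
ft_force: [3.7, 0.9, 1.7]
finger_gap: 0.014
finger_force: 30.0
```

```bash
python3 plan3.py
```

```text
11.5 grip in press [ -1.1 -67.9  84.4] [3.68 0.89 1.73] 0.014
xyz [0.0083, -0.1388, -0.0146] a [0.11, -0.06, -0.04] dist 0.140 ang 0
xyz [0.0, 0.14, 0.0] a [0.0, 0.0, 0.0] dist 0.140 ang 0
xyz [-0.0092, 0.0, 0.0155] a [0.0, 0.0, 0.0] dist 0.018 ang 0
```

Emit:
drive_tool(plan=[{"x":0,"y":0.001,"z":0,"ax":0,"ay":0,"az":0,"fingers":0.0},{"x":-0.0005,"y":0.0015,"z":0.0008,"ax":0,"ay":0,"az":0,"fingers":0.0},{"x":-0.0005,"y":0.0015,"z":0.0008,"ax":0,"ay":0,"az":0,"fingers":0.0}])

```text
clock: 11.88
tcp_pos: [0.5979, 0.1346, 0.0857]
tcp_rot: [[0.053, 0.998, 0.032], [0.857, -0.062, 0.511], [0.512, 0.0, -0.859]]
ft_force: [3.1, 0.4, 3.2]
finger_gap: 0.0142
finger_force: 30.0
```

```bash
python3 plan3.py|head -1; python3 -c "
from station import robot
s=robot.get_state();print(s['ft_torque'].round(3))"
```

```text
11.875 grip in press [  0.1 -68.   83.1] [3.05 0.38 3.2 ] 0.0142
[ 0.029 -0.422 -0.262]
```

Emit:
drive_tool(plan=[{"x":0,"y":0.001,"z":0,"ax":0,"ay":0,"az":0,"fingers":0.0},{"x":0,"y":0.0015,"z":0,"ax":0,"ay":0,"az":0,"fingers":0.0},{"x":0,"y":0.0015,"z":0,"ax":0,"ay":0,"az":0,"fingers":0.0}])

```text
clock: 12.25
tcp_pos: [0.5987, 0.1345, 0.085]
tcp_rot: [[0.054, 0.998, 0.03], [0.857, -0.062, 0.511], [0.512, -0.002, -0.859]]
ft_force: [-0.1, -0.6, -0.5]
finger_gap: 0.0141
finger_force: 30.0
```

```bash
python3 plan3.py|head -1; python3 -c "
from station import robot
s=robot.get_state();print(s['ft_torque'].round(3))"
```

```text
12.25 grip in press [  1.  -68.   82.4] [-0.07 -0.57 -0.46] 0.0141
[-0.35  -0.176 -0.049]
```

Emit:
drive_tool(plan=[{"x":0,"y":0,"z":0,"ax":0,"ay":0,"az":0,"fingers":0.18},{"x":0,"y":0,"z":0,"ax":0,"ay":0,"az":0,"fingers":0.2},{"x":0,"y":0,"z":0,"ax":0,"ay":0,"az":0,"fingers":0.23},{"x":0,"y":0,"z":0,"ax":0,"ay":0,"az":0,"fingers":0.4},{"x":0,"y":0,"z":0,"ax":0,"ay":0,"az":0,"fingers":0.45}])

```text
clock: 12.88
tcp_pos: [0.599, 0.1346, 0.0854]
tcp_rot: [[0.053, 0.998, 0.031], [0.857, -0.062, 0.511], [0.512, -0.001, -0.859]]
ft_force: [0.6, -0.5, 0.1]
finger_gap: 0.0382
finger_force: 0.0
```

```bash
python3 plan3.py|head -1; python3 snap.py wrist >/dev/null; cp wrist.npz wristG.npz; python3 - <<'E'
from geo import *
from scipy.optimize import least_squares
from plan3 import *
c=load('wristG');W=(cloud(c)-O)@M*1000
D=W-[1,-68,83]; l=D[...,1]; r=np.hypot(D[...,0],D[...,2]); P=D[(r<14)&(l>25)&(l<115)]
f=lambda k:np.linalg.norm((lambda d,ax:d-np.outer(d@ax,ax))(P-[k[0],0,k[1]],np.array([k[2],1,k[3]])/np.linalg.norm([k[2],1,k[3]])),axis=1)-8
k=least_squares(f,[0,0,0,0],loss='soft_l1').x; print(len(P),'x,z off at y=-68',k[:2].round(2),'slopes',k[2:].round(4))
hh=(r<17)&(l<-15)&(l>-70);wd=hh&(r>10.5);print('head',hh.sum(),np.percentile(l[hh],[1,5]).round(1) if hh.sum()>9 else '')
E
```

```text
12.875 grip in press [  1.3 -68.   82.9] [ 0.6  -0.46  0.05] 0.0382
5509 x,z off at y=-68 [-0.16 -0.76] slopes [-0.0076 -0.0083]
head 2693 [-36.6 -34.4]
```

Emit:
drive_tool(plan=[{"x":0,"y":0,"z":-0.02,"ax":0,"ay":0,"az":0,"fingers":0.5},{"x":0,"y":0,"z":-0.05,"ax":0,"ay":0,"az":0,"fingers":0.5},{"x":0,"y":0,"z":-0.09,"ax":0,"ay":0,"az":0,"fingers":0.5},{"x":0,"y":0,"z":-0.13,"ax":0,"ay":0,"az":0,"fingers":0.5},{"x":0,"y":0,"z":-0.13,"ax":0,"ay":0,"az":0,"fingers":0.5}])

```text
clock: 13.55
tcp_pos: [0.596, 0.0662, 0.2006]
tcp_rot: [[0.052, 0.998, 0.037], [0.858, -0.064, 0.509], [0.511, 0.005, -0.86]]
ft_force: [1.2, -0.5, -0.6]
finger_gap: 0.0442
finger_force: 0.0
```

```bash
python3 snap.py scene top wrist>/dev/null; cp scene.npz sceneH.npz;cp top.npz topH.npz; cp wrist.npz wristH.npz; cat > seated.py <<'E'
import sys
from geo import *
from scipy.optimize import least_squares
from plan3 import *
for n in sys.argv[1:]:
    W=(cloud(load(n))-O)@M*1000; D=W-[0,0,83]; l=D[...,1]; r=np.hypot(D[...,0],D[...,2])
    P=D[(r<13)&(l>-90)&(l<-26)]; 
    if len(P)<40: print(n,'few');continue
    f=lambda k:np.linalg.norm((lambda d,ax:d-np.outer(d@ax,ax))(P-[k[0],-57,k[1]],np.array([k[2],1,k[3]])/np.linalg.norm([k[2],1,k[3]])),axis=1)-8
    k=least_squares(f,[0,0,0,0],loss='soft_l1').x
    h=(r<16)&(l<-100)&(l>-135); wd=h&(r>9.5)
    print(n,len(P),'axis at y=-57 x,z',k[0].round(1),(83+k[1]).round(1),'slopes deg',np.degrees(k[2:]).round(2),'head y',np.percentile(l[wd],[2,10,90,98]).round(1) if wd.sum()>5 else wd.sum(),'foot',np.percentile(l[(r<11)&(l>35)&(l<80)],98).round(1) if ((r<11)&(l>35)&(l<80)).sum() else '')
E
python3 seated.py sceneH topH wristH; python3 - <<'E'
from plan3 import *; from kin import ik
pad=O+M@[-.15,0,0]; Rd=tool(86.5,0)
w=[(pad+[0,0,.19],Rd),(pad+[0,0,.095],Rd)]
chain(p0,R0,w); q=s['q']
for p,Q in w+[(pad+[0,0,.045],Rd)]: q,c=ik(p,Q,q);print(q.round(2),'%.0e'%c)
sc=load('sceneH') if 0 else None
E
```

```text
sceneH 234 axis at y=-57 x,z 0.6 82.9 slopes deg [0.03 0.02] head y [-116.7 -115.5 -104.8 -101.6] foot 53.0
topH 204 axis at y=-57 x,z 1.9 84.5 slopes deg [-0.11 -0.28] head y [-111.3 -110.2 -100.5 -100.2] foot 41.7
wristH 1818 axis at y=-57 x,z 0.4 82.0 slopes deg [-0.04  0.1 ] head y [-116.4 -115.6 -105.6 -100.6] foot 
xyz [0.1132, -0.151, 0.0755] a [-0.08, -30.79, -0.07] dist 0.203 ang 31
xyz [0.0, 0.0, 0.095] a [0.0, 0.0, 0.0] dist 0.095 ang 0
[0.21 0.33 1.67 0.   1.14 0.26] 3e-19
[ 0.21  0.47  1.76 -0.    0.91  0.26] 5e-31
[ 0.21  0.55  1.79 -0.    0.8   0.26] 2e-28
```

Emit:
drive_tool(plan=[{"x":0,"y":-0.06,"z":0,"ax":0,"ay":0,"az":0,"fingers":0.2},{"x":0,"y":-0.12,"z":0,"ax":0,"ay":0,"az":0,"fingers":0.1},{"x":0.01,"y":-0.151,"z":0.005,"ax":0,"ay":-6,"az":0,"fingers":0.0},{"x":0.06,"y":-0.151,"z":0.035,"ax":0,"ay":-16,"az":0,"fingers":0.0},{"x":0.113,"y":-0.151,"z":0.0755,"ax":0,"ay":-26,"az":0,"fingers":0.0}])

```text
clock: 14.32
tcp_pos: [0.4519, 0.1984, 0.1919]
tcp_rot: [[0.063, 0.998, 0.003], [0.993, -0.063, 0.101], [0.101, -0.003, -0.995]]
ft_force: [0.7, -1.4, -0.8]
finger_gap: 0.0005
finger_force: 0.0
```

```bash
cat > plan4.py <<'E'
from plan3 import *
pad=O+M@[-.15,0,0]; Rd=tool(86.5,0)
print(s['clock'],'tip in press',(M.T@(p0+.022*R0[:,2]-O)*1000).round(1),s['ft_force'].round(2),'gap',round(s['finger_gap'],4))
chain(p0,R0,[(pad+[0,0,.084],Rd),(pad+[0,0,.047],Rd)])
E
python3 plan4.py
```

```text
14.325 tip in press [-149.6  -12.5  170. ] [ 0.72 -1.41 -0.79] gap 0.0005
xyz [0.0037, -0.0001, 0.1088] a [-0.19, -5.81, -0.12] dist 0.109 ang 6
xyz [0.0, 0.0, 0.037] a [0.0, 0.0, 0.0] dist 0.037 ang 0
```

Emit:
drive_tool(plan=[{"x":0.0037,"y":0,"z":0.055,"ax":0,"ay":-5.8,"az":0,"fingers":0.0},{"x":0.0037,"y":0,"z":0.1,"ax":0,"ay":-5.8,"az":0,"fingers":0.0},{"x":0.0037,"y":0,"z":0.1088,"ax":0,"ay":-5.8,"az":0,"fingers":0.0},{"x":0.0037,"y":0,"z":0.1088,"ax":0,"ay":-5.8,"az":0,"fingers":0.0}])

```text
clock: 14.82
tcp_pos: [0.4523, 0.2123, 0.0841]
tcp_rot: [[0.062, 0.998, -0.006], [0.998, -0.061, 0.005], [0.005, -0.007, -1.0]]
ft_force: [0.6, -0.3, 0.2]
finger_gap: 0.0004
finger_force: 0.0
```

Emit:
drive_tool(plan=[{"x":0,"y":0,"z":0.004,"ax":0,"ay":0,"az":0,"fingers":0.0},{"x":0,"y":0,"z":0.009,"ax":0,"ay":0,"az":0,"fingers":0.0},{"x":0,"y":0,"z":0.014,"ax":0,"ay":0,"az":0,"fingers":0.0},{"x":0,"y":0,"z":0.019,"ax":0,"ay":0,"az":0,"fingers":0.0},{"x":0,"y":0,"z":0.024,"ax":0,"ay":0,"az":0,"fingers":0.0}])

```text
clock: 15.45
tcp_pos: [0.4511, 0.2124, 0.0598]
tcp_rot: [[0.062, 0.998, -0.008], [0.998, -0.061, 0.005], [0.004, -0.009, -1.0]]
ft_force: [-8.1, -0.1, 8.0]
finger_gap: 0.0008
finger_force: 4.2
```

```bash
python3 plan4.py
```

```text
15.45 tip in press [-151.3   -0.7   37.8] [-8.09 -0.08  8.04] gap 0.0008
xyz [0.0009, 0.0009, -0.0242] a [-0.49, -0.26, -0.02] dist 0.024 ang 1
xyz [0.0, 0.0, 0.037] a [0.0, 0.0, 0.0] dist 0.037 ang 0
```

Emit:
drive_tool(plan=[{"x":0,"y":-0.0015,"z":0.002,"ax":0,"ay":0,"az":0,"fingers":0.0},{"x":0,"y":-0.002,"z":0.005,"ax":0,"ay":0,"az":0,"fingers":0.0},{"x":0,"y":-0.0025,"z":0.008,"ax":0,"ay":0,"az":0,"fingers":0.0},{"x":0,"y":-0.0028,"z":0.0105,"ax":0,"ay":0,"az":0,"fingers":0.0},{"x":0,"y":-0.003,"z":0.012,"ax":0,"ay":0,"az":0,"fingers":0.0}])

```text
clock: 16.08
tcp_pos: [0.4504, 0.2126, 0.0492]
tcp_rot: [[0.062, 0.998, -0.002], [0.998, -0.062, 0.005], [0.005, -0.002, -1.0]]
ft_force: [0.9, -2.8, 13.3]
finger_gap: 0.0003
finger_force: 6.8
```

```bash
python3 plan4.py|head -1; python3 snap.py wrist scene top>/dev/null; python3 - <<'E'
from geo import *; from plan3 import *
for n in ('scene','top','wrist'):
    W=(cloud(load(n))-O)@M*1000;x,y,z=W[...,0],W[...,1],W[...,2]
    for xx in (-172,-150,-128):
        m=(abs(x-xx)<5)&(abs(y)<34)&(abs(y)>12)&(z<70)&(z>8); print(n,xx,m.sum(),np.median(z[m]).round(1) if m.sum()>5 else '')
E
```

```text
16.075 tip in press [-151.8   -0.6   27.2] [ 0.9  -2.76 13.29] gap 0.0003
scene -172 95 20.8
scene -150 55 25.9
scene -128 52 28.8
top -172 33 22.7
top -150 36 26.7
top -128 30 30.3
wrist -172 1083 20.4
wrist -150 1223 24.9
wrist -128 1201 29.1
```

Emit:
drive_tool(plan=[{"x":0,"y":0,"z":0.0012,"ax":0,"ay":0,"az":0,"fingers":0.0},{"x":0,"y":0,"z":0.0022,"ax":0,"ay":0,"az":0,"fingers":0.0},{"x":0,"y":0,"z":0.0022,"ax":0,"ay":0,"az":0,"fingers":0.0}])

```text
clock: 16.6
tcp_pos: [0.4505, 0.2126, 0.0475]
tcp_rot: [[0.061, 0.998, -0.002], [0.998, -0.061, 0.005], [0.005, -0.002, -1.0]]
ft_force: [-1.8, -4.1, 17.1]
finger_gap: 0.0003
finger_force: 8.6
```

```bash
python3 plan4.py|head -1
```

```text
16.6 tip in press [-151.8   -0.6   25.5] [-1.79 -4.13 17.07] gap 0.0003
```

Emit:
drive_tool(plan=[{"x":0,"y":0,"z":0.001,"ax":0,"ay":0,"az":0,"fingers":0.0},{"x":0,"y":0,"z":0.002,"ax":0,"ay":0,"az":0,"fingers":0.0},{"x":0,"y":0,"z":0.002,"ax":0,"ay":0,"az":0,"fingers":0.0}])

```text
clock: 16.98
tcp_pos: [0.4506, 0.2126, 0.0468]
tcp_rot: [[0.061, 0.998, -0.001], [0.998, -0.061, 0.005], [0.005, -0.001, -1.0]]
ft_force: [-8.9, -5.6, 34.9]
finger_gap: 0.0007
finger_force: 18.0
```

```bash
python3 plan4.py|head -1
```

```text
16.975 tip in press [-151.7   -0.5   24.8] [-8.87 -5.64 34.9 ] gap 0.0007
```

Emit:
drive_tool(plan=[{"x":0,"y":0.002,"z":-0.012,"ax":0,"ay":0,"az":0,"fingers":0.0},{"x":0,"y":0.003,"z":-0.026,"ax":0,"ay":0,"az":0,"fingers":0.0},{"x":0,"y":0.003,"z":-0.045,"ax":0,"ay":0,"az":0,"fingers":0.0},{"x":0,"y":0.003,"z":-0.09,"ax":0,"ay":0,"az":0,"fingers":0.0},{"x":0,"y":0.003,"z":-0.145,"ax":0,"ay":0,"az":0,"fingers":0.2}])

```text
clock: 17.6
tcp_pos: [0.4524, 0.2116, 0.1896]
tcp_rot: [[0.062, 0.998, -0.007], [0.998, -0.062, 0.005], [0.004, -0.007, -1.0]]
ft_force: [0.7, -0.3, -0.6]
finger_gap: 0.0082
finger_force: 0.0
```

```bash
python3 snap.py scene top wrist>/dev/null; python3 seated.py scene top wrist; python3 - <<'E'
from geo import *; from plan3 import *
for n in ('scene','top','wrist'):
    W=(cloud(load(n))-O)@M*1000;x,y,z=W[...,0],W[...,1],W[...,2]
    m=(abs(x+150)<5)&(abs(y)<34)&(abs(y)>12)&(z<70)&(z>8); print(n,'pad',m.sum(),np.median(z[m]).round(1) if m.sum()>5 else '')
print(p0.round(4)); A=(O+M@[0.0006,-.068,.083]-.133*R[:,2],R)
side=(A[0]+M@[-.15,0,0],R)
chain(p0,R0,[side,A,T(.0006,-.068,.083)])
E
```

```text
scene few
top 203 axis at y=-57 x,z 1.3 84.5 slopes deg [-0.18  0.47] head y [-116.2 -115.6 -102.4 -100.2] foot 41.3
wrist 1321 axis at y=-57 x,z 0.5 81.6 slopes deg [0.02 0.12] head y [-114.7 -113.4 -104.4 -104. ] foot 53.6
scene pad 116 57.5
top pad 74 58.9
wrist pad 778 56.4
[0.4538 0.2119 0.1908]
xyz [-0.1348, -0.0009, -0.0073] a [-0.03, 30.39, -0.04] dist 0.135 ang 30
xyz [-0.0, 0.15, -0.0] a [0.0, 0.0, 0.0] dist 0.150 ang 0
xyz [-0.0, 0.0, 0.13] a [0.0, 0.0, 0.0] dist 0.130 ang 0
```

Pad back up (57–58 mm), pin still seated. Returning to the grip with fingers open.

Emit:
drive_tool(plan=[{"x":-0.045,"y":-0.001,"z":-0.007,"ax":0,"ay":10,"az":0,"fingers":0.5},{"x":-0.09,"y":-0.001,"z":-0.007,"ax":0,"ay":20,"az":0,"fingers":0.5},{"x":-0.135,"y":-0.001,"z":-0.007,"ax":0,"ay":30.4,"az":0,"fingers":0.5},{"x":-0.135,"y":-0.001,"z":-0.007,"ax":0,"ay":30.4,"az":0,"fingers":0.5}])

```text
clock: 18.25
tcp_pos: [0.4437, 0.0721, 0.1932]
tcp_rot: [[0.067, 0.997, 0.029], [0.857, -0.072, 0.511], [0.511, -0.009, -0.859]]
ft_force: [-0.1, 0.0, -0.9]
finger_gap: 0.0445
finger_force: 0.0
```

Emit:
drive_tool(plan=[{"x":0,"y":0.05,"z":0,"ax":0,"ay":0,"az":0,"fingers":0.5},{"x":0,"y":0.1,"z":0,"ax":0,"ay":0,"az":0,"fingers":0.5},{"x":0,"y":0.15,"z":0,"ax":0,"ay":0,"az":0,"fingers":0.5},{"x":0,"y":0.15,"z":0,"ax":0,"ay":0,"az":0,"fingers":0.5}])

```text
clock: 18.75
tcp_pos: [0.5946, 0.0693, 0.1918]
tcp_rot: [[0.056, 0.998, 0.023], [0.859, -0.06, 0.509], [0.509, -0.008, -0.861]]
ft_force: [-0.1, 0.6, -0.4]
finger_gap: 0.0443
finger_force: 0.0
```

```bash
python3 snap.py wrist scene>/dev/null; python3 seated.py wrist scene; python3 - <<'E'
from plan3 import *
print(s['finger_gap'],p0.round(4)); chain(p0,R0,[T(.0006,-.068,.083)])
E
```

```text
wrist 1941 axis at y=-57 x,z 0.5 82.0 slopes deg [-0.05  0.16] head y [-116.4 -115.6 -105.4 -100.6] foot 
scene 233 axis at y=-57 x,z 0.7 82.6 slopes deg [0.56 0.29] head y [-116.6 -115.6 -104.7 -100.8] foot 53.1
0.04405014708073221 [0.5925 0.0693 0.1926]
xyz [0.0018, 0.0029, 0.1255] a [-0.48, 0.1, -0.21] dist 0.126 ang 1
```

Emit:
drive_tool(plan=[{"x":0.0012,"y":0.0025,"z":0.04,"ax":-0.4,"ay":0,"az":-0.2,"fingers":0.5},{"x":0.0012,"y":0.0025,"z":0.08,"ax":-0.4,"ay":0,"az":-0.2,"fingers":0.5},{"x":0.0012,"y":0.0025,"z":0.115,"ax":-0.4,"ay":0,"az":-0.2,"fingers":0.5},{"x":0.0012,"y":0.0025,"z":0.1255,"ax":-0.4,"ay":0,"az":-0.2,"fingers":0.5},{"x":0.0012,"y":0.0025,"z":0.1255,"ax":-0.4,"ay":0,"az":-0.2,"fingers":0.4}])

```text
clock: 19.48
tcp_pos: [0.5987, 0.133, 0.087]
tcp_rot: [[0.052, 0.998, 0.032], [0.859, -0.061, 0.509], [0.51, 0.001, -0.86]]
ft_force: [0.7, -0.0, 0.2]
finger_gap: 0.0361
finger_force: 0.0
```

```bash
python3 - <<'E'
from plan3 import *
print(s['clock'],s['finger_gap'],p0.round(4),s['ft_force'].round(2)); chain(p0,R0,[T(.0006,-.068,.083)])
E
```

```text
19.475 0.03611163587067112 [0.5987 0.133  0.087 ] [ 0.73 -0.01  0.22]
xyz [0.0006, -0.0004, 0.002] a [0.08, 0.09, 0.02] dist 0.002 ang 0
```

```bash
python3 - <<'E'
from plan3 import *; from kin import ik
R20=tool(86.5,-20); g=O+M@[.0007,-.068,.083]; P=g-.0155*R20[:,2]
chain(p0,R0,[(P,R20),(P+[0,0,.018],R20)])
yt=np.radians(9);tr=np.array([.652,-.2135,0]);Xt=np.array([np.cos(yt),np.sin(yt),0]);Yt=np.array([-Xt[1],Xt[0],0])
q=s['q']
Rt=tool(99,-20)
for nm,p,Q in [('g',P,R20),('out',P+[-.16,0,.02],R20),('up',(.45,.1,.2),R20),('tray',tr-Yt*.035+[0,0,.15],Rt),('traydn',tr-Yt*.035+[0,0,.028],Rt)]:
    q,c=ik(np.array(p),Q,q);print(nm,q.round(2),'%.0e'%c)
E
```

```text
xyz [0.0035, -0.0003, -0.0102] a [0.08, -10.66, 0.02] dist 0.011 ang 11
xyz [0.0062, 0.0, -0.0169] a [0.0, 0.0, 0.0] dist 0.018 ang 0
g [-0.11  0.65  1.47  0.4   1.07 -0.25] 7e-22
out [-0.15  0.34  1.94  0.43  0.95 -0.36] 3e-26
up [-0.21  0.22  1.83  0.38  1.17 -0.32] 1e-20
tray [-0.61  0.92  0.81  0.25  1.65 -0.78] 1e-24
traydn [-0.61  1.05  0.89  0.25  1.45 -0.83] 2e-28
```

Emit:
drive_tool(plan=[{"x":0.0018,"y":0,"z":-0.006,"ax":0,"ay":-5,"az":0,"fingers":0.4},{"x":0.0035,"y":0,"z":-0.0102,"ax":0,"ay":-10.7,"az":0,"fingers":0.4},{"x":0.0035,"y":0,"z":-0.0102,"ax":0,"ay":-10.7,"az":0,"fingers":0.4}])

```text
clock: 19.85
tcp_pos: [0.5995, 0.1308, 0.0993]
tcp_rot: [[0.056, 0.998, 0.026], [0.938, -0.061, 0.341], [0.342, 0.005, -0.94]]
ft_force: [0.6, -0.1, 0.3]
finger_gap: 0.0354
finger_force: 0.0
```

```bash
python3 snap.py wrist > /dev/null; python3 seated.py wrist; python3 - <<'E'
from plan3 import *
R20=tool(86.5,-20); g=O+M@[.0007,-.068,.083]; P=g-.0155*R20[:,2]
print(s['clock'],s['finger_gap'],s['ft_force'].round(2)); chain(p0,R0,[(P,R20)])
E
```

```text
wrist 5159 axis at y=-57 x,z 0.5 81.8 slopes deg [0.02 0.1 ] head y [-112.6 -110.8 -104.5 -104.1] foot 
19.9 0.03499114721429072 [-0.08 -0.12  0.39]
xyz [-0.0001, -0.001, 0.0009] a [0.2, -0.06, 0.04] dist 0.001 ang 0
```

Emit:
drive_tool(plan=[{"x":0,"y":-0.0008,"z":0.0005,"ax":0,"ay":0,"az":0,"fingers":0.25},{"x":0,"y":-0.0008,"z":0.0005,"ax":0,"ay":0,"az":0,"fingers":0.15},{"x":0,"y":-0.0008,"z":0.0005,"ax":0,"ay":0,"az":0,"fingers":0.1},{"x":0,"y":-0.0008,"z":0.0005,"ax":0,"ay":0,"az":0,"fingers":0.0},{"x":0,"y":-0.0008,"z":0.0005,"ax":0,"ay":0,"az":0,"fingers":0.0}])

```text
clock: 20.52
tcp_pos: [0.5982, 0.1307, 0.0966]
tcp_rot: [[0.058, 0.998, 0.023], [0.938, -0.062, 0.341], [0.342, 0.002, -0.94]]
ft_force: [1.4, -1.0, 0.3]
finger_gap: 0.0151
finger_force: 30.0
```

Emit:
drive_tool(plan=[{"x":0.002,"y":0,"z":-0.0056,"ax":0,"ay":0,"az":0,"fingers":0.0},{"x":0.0041,"y":0,"z":-0.0113,"ax":0,"ay":0,"az":0,"fingers":0.0},{"x":0.0062,"y":0,"z":-0.0169,"ax":0,"ay":0,"az":0,"fingers":0.0},{"x":0.0062,"y":0,"z":-0.0169,"ax":0,"ay":0,"az":0,"fingers":0.0}])

```text
clock: 21.02
tcp_pos: [0.5983, 0.1309, 0.1153]
tcp_rot: [[0.057, 0.998, 0.023], [0.938, -0.062, 0.341], [0.342, 0.002, -0.94]]
ft_force: [-0.8, -0.1, -0.9]
finger_gap: 0.015
finger_force: 30.0
```

```bash
cat > held.py <<'E'
from geo import *
from scipy.optimize import least_squares
from plan3 import *
print(s['clock'],round(s['finger_gap'],4),s['finger_force'],s['ft_force'].round(2),p0.round(4),'yawX',np.degrees(np.arctan2(R0[1,0],R0[0,0])).round(1))
c=load('wrist');W=(cloud(c)-p0)@R0; a=np.array([np.cos(np.radians(20)),0,np.sin(np.radians(20))]); D=W-[0,0,.0155]; l=D@a; r=np.linalg.norm(D-l[...,None]*a,axis=-1)
P=D[(r<.014)&(l>.03)&(l<.112)]
f=lambda k:np.linalg.norm((lambda d,ax:d-np.outer(d@ax,ax))(P-[0,k[0],k[1]],np.array([1,k[2],k[3]])/np.linalg.norm([1,k[2],k[3]])),axis=1)-.008
k=least_squares(f,[0,0,0,.36],loss='soft_l1',f_scale=.001).x
ax=np.array([1,k[2],k[3]]);ax/=np.linalg.norm(ax);w=R0@ax
print(len(P),'grip off y,z',k[:2].round(4),'axis tool',ax.round(4),'tool angle',np.degrees(np.arctan2(ax[2],ax[0])).round(2),'world to foot',w.round(4),'foot down deg',np.degrees(np.arcsin(-w[2])).round(2),'foot end',np.percentile(l[(r<.011)&(l>.08)&(l<.15)],98).round(4) if ((r<.011)&(l>.08)&(l<.15)).any() else '')
E
python3 snap.py wrist>/dev/null; python3 held.py
```

```text
21.075 0.0149 29.999811351299286 [ 0.29 -0.   -0.6 ] [0.5981 0.1309 0.1149] yawX 86.5
1384 grip off y,z [-0.0004 -0.0003] axis tool [0.9387 0.0026 0.3448] tool angle 20.17 world to foot [ 0.0643  0.9979 -0.0035] foot down deg 0.2 foot end
```

Emit:
drive_tool(plan=[{"x":0,"y":-0.03,"z":0,"ax":0,"ay":0,"az":0,"fingers":0.0},{"x":0,"y":-0.07,"z":0,"ax":0,"ay":0,"az":0,"fingers":0.0},{"x":0,"y":-0.115,"z":0,"ax":0,"ay":0,"az":0,"fingers":0.0},{"x":0,"y":-0.15,"z":0,"ax":0,"ay":0,"az":0,"fingers":0.0},{"x":0.02,"y":-0.15,"z":-0.055,"ax":0,"ay":0,"az":0,"fingers":0.0}])

```text
clock: 21.7
tcp_pos: [0.4439, 0.1407, 0.1703]
tcp_rot: [[0.061, 0.998, 0.012], [0.938, -0.062, 0.342], [0.342, -0.01, -0.94]]
ft_force: [2.5, 0.0, -0.2]
finger_gap: 0.0147
finger_force: 30.0
```

```bash
cat > plan5.py <<'E'
from plan3 import *
yt=np.radians(9.1);tr=np.array([.652,-.2135,0]);Xt=np.array([np.cos(yt),np.sin(yt),0]);Yt=np.array([-Xt[1],Xt[0],0])
Rt=tool(99.1,-18.4)
def TT(z): return tr-Yt*.035+[0,0,z]-.0155*Rt[:,2],Rt
if __name__=='__main__':
    print(s['clock'],p0.round(4),s['ft_force'].round(2))
    chain(p0,R0,[((.50,.06,.24),tool(90,-20)),((.63,-.09,.22),tool(95,-19)),TT(.11),TT(.018)])
E
python3 plan5.py
```

```text
21.7 [0.4439 0.1407 0.1703] [ 2.49  0.04 -0.24]
xyz [-0.0484, 0.0603, -0.0924] a [0.68, -0.01, -3.51] dist 0.120 ang 4
xyz [-0.1478, 0.13, -0.0325] a [1.67, -1.0, -4.71] dist 0.200 ang 5
xyz [-0.1868, 0.014, 0.0365] a [1.31, -0.6, -3.88] dist 0.191 ang 4
xyz [-0.029, 0.0, 0.0873] a [0.0, 0.0, 0.0] dist 0.092 ang 0
```

Emit:
drive_tool(plan=[{"x":-0.01,"y":0.005,"z":-0.03,"ax":0,"ay":0,"az":-1,"fingers":0.0},{"x":-0.02,"y":0.02,"z":-0.06,"ax":0.3,"ay":0,"az":-2,"fingers":0.0},{"x":-0.035,"y":0.04,"z":-0.08,"ax":0.5,"ay":0,"az":-3,"fingers":0.0},{"x":-0.0484,"y":0.06,"z":-0.0924,"ax":0.7,"ay":0,"az":-3.5,"fingers":0.0}])

```text
clock: 22.2
tcp_pos: [0.5039, 0.0587, 0.2441]
tcp_rot: [[-0.004, 1.0, 0.011], [0.94, -0.0, 0.341], [0.341, 0.012, -0.94]]
ft_force: [0.3, 0.3, -1.6]
finger_gap: 0.0151
finger_force: 30.0
```

Emit:
drive_tool(plan=[{"x":-0.03,"y":0.026,"z":-0.007,"ax":0.3,"ay":-0.2,"az":-1,"fingers":0.0},{"x":-0.06,"y":0.052,"z":-0.013,"ax":0.7,"ay":-0.4,"az":-2,"fingers":0.0},{"x":-0.09,"y":0.08,"z":-0.02,"ax":1,"ay":-0.6,"az":-3,"fingers":0.0},{"x":-0.12,"y":0.106,"z":-0.026,"ax":1.3,"ay":-0.8,"az":-4,"fingers":0.0},{"x":-0.148,"y":0.13,"z":-0.0325,"ax":1.7,"ay":-1,"az":-4.7,"fingers":0.0}])

```text
clock: 22.82
tcp_pos: [0.6341, -0.0918, 0.2242]
tcp_rot: [[-0.085, 0.996, -0.019], [0.942, 0.087, 0.324], [0.324, 0.009, -0.946]]
ft_force: [0.1, 0.6, -0.7]
finger_gap: 0.015
finger_force: 30.0
```

Emit:
drive_tool(plan=[{"x":-0.04,"y":0.003,"z":0.007,"ax":0.3,"ay":-0.1,"az":-1,"fingers":0.0},{"x":-0.08,"y":0.006,"z":0.015,"ax":0.6,"ay":-0.2,"az":-2,"fingers":0.0},{"x":-0.12,"y":0.009,"z":0.023,"ax":0.9,"ay":-0.4,"az":-3,"fingers":0.0},{"x":-0.16,"y":0.012,"z":0.03,"ax":1.1,"ay":-0.5,"az":-3.5,"fingers":0.0},{"x":-0.187,"y":0.014,"z":0.0365,"ax":1.3,"ay":-0.6,"az":-3.9,"fingers":0.0}])

```text
clock: 23.45
tcp_pos: [0.6624, -0.2554, 0.1283]
tcp_rot: [[-0.152, 0.988, -0.041], [0.937, 0.157, 0.311], [0.314, 0.009, -0.949]]
ft_force: [0.1, 0.4, -1.9]
finger_gap: 0.0152
finger_force: 30.0
```

```bash
python3 snap.py wrist top scene>/dev/null; python3 held.py; python3 plan5.py|tail -1; python3 - <<'E'
from plan5 import *
from geo import *
chain(p0,R0,[TT(.05),TT(.018)])
from scipy.spatial.transform import Rotation as Ro
for n in ('top','scene','wrist'):
    W=cloud(load(n)); L=W-tr; x,y,z=L@Xt*1000,L@Yt*1000,W[...,2]*1000
    m=(abs(x)<80)&(abs(y)<125)&(z>13)&(z<30); fl=(abs(x)<50)&(abs(y)<95)&(z<12)
    if m.sum()>40: 
        r=cv2.minAreaRect(np.c_[x[m],y[m]].astype(np.float32)); print(n,'rim',m.sum(),np.round(r[0],1),np.round(r[1],1),round(r[2],1),'rim z',np.percentile(z[m],90).round(1),'floor z',np.median(z[fl]).round(1))
E
```

```text
23.6 0.0151 29.999438524246216 [ 0.05  1.5  -1.8 ] [ 0.6623 -0.2542  0.1285] yawX 99.2
7161 grip off y,z [-0.0007  0.0005] axis tool [ 0.9377 -0.0013  0.3474] tool angle 20.33 world to foot [-0.1576  0.9869 -0.0346] foot down deg 1.98 foot end 0.1188
xyz [-0.029, 0.0, 0.0873] a [0.0, 0.0, 0.0] dist 0.092 ang 0
xyz [-0.0183, -0.0043, 0.0612] a [0.51, 0.05, 0.08] dist 0.064 ang 1
xyz [-0.0101, 0.0, 0.0304] a [0.0, 0.0, 0.0] dist 0.032 ang 0
top rim 309 [ 1.3 28.9] [157.9 125.2] 90.0 rim z 27.0 floor z 2.9
scene rim 373 [-0.4  6.5] [126.  208.8] 0.5 rim z 25.2 floor z 1.3
wrist rim 5514 [-0.8  0.6] [124.4 214.1] 0.0 rim z 23.0 floor z 0.6
```

Emit:
drive_tool(plan=[{"x":-0.009,"y":-0.004,"z":0.03,"ax":0.5,"ay":0,"az":0,"fingers":0.0},{"x":-0.0183,"y":-0.0043,"z":0.0612,"ax":0.5,"ay":0,"az":0,"fingers":0.0},{"x":-0.0234,"y":-0.0043,"z":0.0764,"ax":0.5,"ay":0,"az":0,"fingers":0.0},{"x":-0.0275,"y":-0.0043,"z":0.0886,"ax":0.5,"ay":0,"az":0,"fingers":0.0},{"x":-0.0275,"y":-0.0043,"z":0.0886,"ax":0.5,"ay":0,"az":0,"fingers":0.0}])

```text
clock: 24.22
tcp_pos: [0.6592, -0.2525, 0.0371]
tcp_rot: [[-0.153, 0.987, -0.049], [0.937, 0.161, 0.31], [0.313, 0.002, -0.95]]
ft_force: [1.1, -0.5, -0.8]
finger_gap: 0.0149
finger_force: 30.0
```

```bash
python3 snap.py wrist scene>/dev/null; python3 held.py; python3 - <<'E'
from plan5 import *
print('grip z',(p0+.0155*R0[:,2]).round(4)); chain(p0,R0,[TT(.0137)])
E
```

```text
24.325 0.0149 29.999339282512665 [-0.59  0.19 -0.94] [ 0.6596 -0.253   0.0382] yawX 99.3
7187 grip off y,z [-0.0011  0.0013] axis tool [ 0.9383 -0.0014  0.3458] tool angle 20.23 world to foot [-0.1619  0.9862 -0.0355] foot down deg 2.04 foot end 0.1393
grip z [ 0.6588 -0.2482  0.0235]
xyz [-0.0028, -0.0013, 0.0094] a [0.13, 0.21, 0.2] dist 0.010 ang 0
```

Emit:
drive_tool(plan=[{"x":-0.0012,"y":0,"z":0.0036,"ax":0,"ay":0,"az":0,"fingers":0.0},{"x":-0.0022,"y":0,"z":0.0066,"ax":0,"ay":0,"az":0,"fingers":0.0},{"x":-0.0025,"y":0,"z":0.0076,"ax":0,"ay":0,"az":0,"fingers":0.0},{"x":-0.0025,"y":0,"z":0.0076,"ax":0,"ay":0,"az":0,"fingers":0.0}])

```text
clock: 24.82
tcp_pos: [0.6591, -0.2528, 0.029]
tcp_rot: [[-0.153, 0.987, -0.048], [0.937, 0.161, 0.31], [0.313, 0.002, -0.95]]
ft_force: [-0.2, -0.8, -0.2]
finger_gap: 0.0152
finger_force: 30.0
```

```bash
python3 - <<'E'
from plan5 import *
print(s['clock'],s['ft_force'].round(2),s['ft_torque'].round(2),'grip z',(p0+.0155*R0[:,2]).round(4))
E
```

```text
24.825 [-0.17 -0.76 -0.22] [-0.27 -0.1  -0.03] grip z [ 0.6584 -0.248   0.0143]
```

Almost there (axis at 14.3 mm). I'll feel down in half-millimetre steps.

Emit:
drive_tool(plan=[{"x":-0.0003,"y":0,"z":0.0006,"ax":0,"ay":0,"az":0,"fingers":0.0},{"x":-0.0004,"y":0,"z":0.0011,"ax":0,"ay":0,"az":0,"fingers":0.0},{"x":-0.0004,"y":0,"z":0.0011,"ax":0,"ay":0,"az":0,"fingers":0.0}])

```text
clock: 25.2
tcp_pos: [0.6592, -0.2528, 0.0279]
tcp_rot: [[-0.153, 0.987, -0.048], [0.937, 0.161, 0.309], [0.313, 0.002, -0.95]]
ft_force: [0.6, 0.4, -0.9]
finger_gap: 0.0153
finger_force: 30.0
```

```bash
python3 - <<'E'
from plan5 import *
print(s['clock'],s['ft_force'].round(2),s['ft_torque'].round(2),'grip z',(p0+.0155*R0[:,2]).round(4))
E
```

```text
25.2 [ 0.6   0.43 -0.89] [-0.23 -0.18 -0.02] grip z [ 0.6584 -0.248   0.0132]
```

Emit:
drive_tool(plan=[{"x":-0.0003,"y":0,"z":0.0007,"ax":0,"ay":0,"az":0,"fingers":0.0},{"x":-0.0004,"y":0,"z":0.0012,"ax":0,"ay":0,"az":0,"fingers":0.0},{"x":-0.0004,"y":0,"z":0.0012,"ax":0,"ay":0,"az":0,"fingers":0.0}])

```text
clock: 25.58
tcp_pos: [0.6592, -0.2529, 0.027]
tcp_rot: [[-0.153, 0.987, -0.048], [0.937, 0.161, 0.309], [0.313, 0.002, -0.95]]
ft_force: [-0.4, -0.2, 2.3]
finger_gap: 0.0146
finger_force: 30.0
```

```bash
python3 - <<'E'
from plan5 import *
print(s['clock'],s['ft_force'].round(2),s['ft_torque'].round(2),'grip z',(p0+.0155*R0[:,2]).round(4))
E
```

```text
25.575 [-0.43 -0.24  2.32] [-0.13  0.09  0.06] grip z [ 0.6585 -0.2481  0.0123]
```

Emit:
drive_tool(plan=[{"x":0,"y":0,"z":0,"ax":0,"ay":0,"az":0,"fingers":0.17},{"x":0,"y":0,"z":0,"ax":0,"ay":0,"az":0,"fingers":0.19},{"x":0,"y":0,"z":0,"ax":0,"ay":0,"az":0,"fingers":0.22},{"x":0,"y":0,"z":0,"ax":0,"ay":0,"az":0,"fingers":0.3},{"x":0,"y":0,"z":0,"ax":0,"ay":0,"az":0,"fingers":0.4}])

```text
clock: 26.2
tcp_pos: [0.6592, -0.2528, 0.0266]
tcp_rot: [[-0.153, 0.987, -0.048], [0.937, 0.161, 0.309], [0.313, 0.002, -0.95]]
ft_force: [1.6, -0.6, -0.2]
finger_gap: 0.034
finger_force: 0.1
```

Emit:
drive_tool(plan=[{"x":0,"y":0,"z":-0.01,"ax":0,"ay":0,"az":0,"fingers":0.45},{"x":0,"y":0,"z":-0.03,"ax":0,"ay":0,"az":0,"fingers":0.45},{"x":0,"y":0,"z":-0.07,"ax":0,"ay":0,"az":0,"fingers":0.45},{"x":0,"y":0,"z":-0.12,"ax":0,"ay":0,"az":0,"fingers":0.45},{"x":0,"y":0,"z":-0.17,"ax":0,"ay":0,"az":0,"fingers":0.45}])

```text
clock: 26.82
tcp_pos: [0.6672, -0.3059, 0.1906]
tcp_rot: [[-0.153, 0.987, -0.048], [0.937, 0.161, 0.309], [0.313, 0.002, -0.95]]
ft_force: [0.9, -0.8, -0.1]
finger_gap: 0.0396
finger_force: 0.0
```

```bash
python3 snap.py scene top wrist>/dev/null; python3 - <<'E'
from geo import *
sc=load('scene');tp=load('top')
o=np.zeros((600,800,3),np.uint8); o[:480,:400]=cv2.resize(sc['image'][150:390,140:420,::-1],(400,343)) if 0 else 0
a=cv2.resize(sc['image'][140:410,120:430,::-1],(400,348)); b=cv2.resize(tp['image'][110:330,130:490,::-1],(400,244),interpolation=cv2.INTER_CUBIC)
o[:348,:400]=a; o[:244,400:]=b
w=load('wrist')['image'][:,:,::-1]; o[348:,:400]=cv2.resize(w,(400,300))[:252]; cv2.imwrite('pics/end.png',o)
from station import robot
s=robot.get_state();print(s['clock'],s['tcp_pos'].round(3),s['ft_force'].round(2))
E
```

```text
26.975 [ 0.668 -0.307  0.191] [-0.27  0.13 -0.76]
```

View pics/end.png

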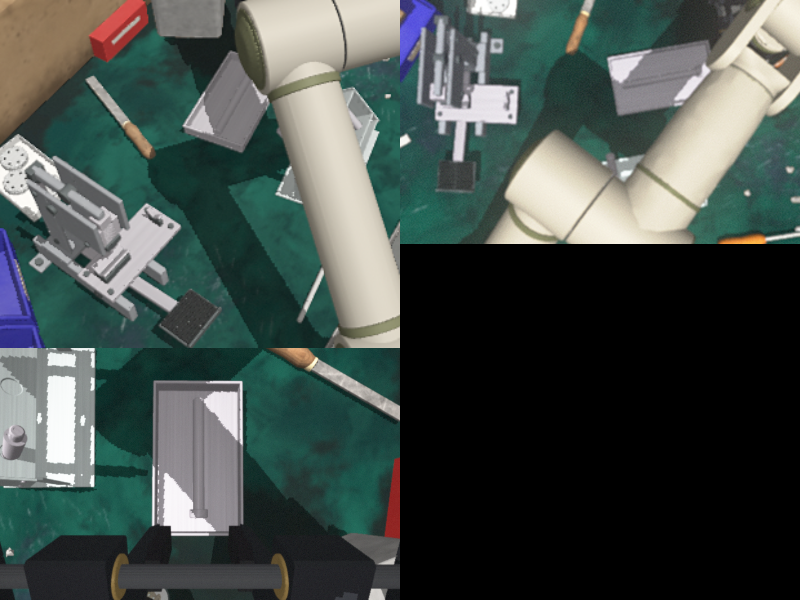

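The end picture shows the pin lying flat inside the tray. In the wrist panel the shank is at column 198 and the head at (198,513). The treadle is up and the press is empty. Handing in.

```bash
python3 -c "
from station import robot
print(robot.finish_job())"
```

```text
the job is handed in; nothing more can be done
None
```

The headed pin was drawn from the rack, pressed with the treadle at its stop, and laid flat in the tray. I handed the job in at about 27 s of the 69 s; the rack hadn't moved partway through the draw and I never touched the jar, but I didn't measure either again at the end.

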